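# Put the rinse pots to drain and start the dryer

### The job

Turn every rinse pot that is here mouth down onto the middle of its pad of the drying plate: the short pot on the left pad, the middle-sized one on the middle pad, the tall one on the right pad (left and right as seen from the robot). On the switch box set the three bay switches, in the same order left to right, on for each pad that carries a pot and off for each empty pad; on means leaning towards the plate, away from the robot. Only when all that is right, switch on the fan with the separate switch at the right end, and leave the other things on the bench where they are.

Things in the scene. Friction and masses are not known exactly. Their poses are not given: they have to be found in the camera images.
- plate: fixed drying plate, aluminium, 130 (x) x 350 (y) x 14 mm high, with three grey slotted pads in a row; origin at the centre of its underside on the table, x away from the robot, y along the row to the left, z up. It may stand turned by up to about 7 degrees. Its edges are not fenced
- bank: fixed grey switch box, 80 (x) x 160 (y) x 44 mm high, between robot and plate; origin at the centre of its underside, x away from the robot (towards the plate), y left along the switches, z up. On top, four small white levers side by side at y = +56, +28, 0, -52 mm: bay switches 1, 2, 3 from the left, then the fan switch, beyond a thin steel strip at the right end
- bay1 (a point): centre of the left drying pad (86 x 86 mm), on the upper face of the plate, 14 mm above the table; 110 mm from pad to pad
- bay2 (a point): centre of the middle drying pad (86 x 86 mm), on the upper face of the plate, 14 mm above the table; 110 mm from pad to pad
- bay3 (a point): centre of the right drying pad (86 x 86 mm), on the upper face of the plate, 14 mm above the table; 110 mm from pad to pad
- pot_short: short rinse pot: open white plastic pot, square outside 64 x 64 mm with straight sides, 50 mm tall, walls and floor 4 mm, about 130 g. Starts mouth up on the table. Origin at the centre of the outer face of its floor; its z axis points from the floor to the open mouth, x and y are square to its sides. None from the start on if this pot is absent today
- pot_middle: middle rinse pot: open white plastic pot, square outside 60 x 60 mm with straight sides, 68 mm tall, walls and floor 4 mm, about 130 g. Starts mouth up on the table. Origin at the centre of the outer face of its floor; its z axis points from the floor to the open mouth, x and y are square to its sides. None from the start on if this pot is absent today
- pot_tall: tall rinse pot: open white plastic pot, square outside 56 x 56 mm with straight sides, 86 mm tall, walls and floor 4 mm, about 130 g. Starts mouth up on the table. Origin at the centre of the outer face of its floor; its z axis points from the floor to the open mouth, x and y are square to its sides. None from the start on if this pot is absent today
- sw1 (a joint): lever angle of the switch of the left pad, rad: +0.4 = on, leaning away from the robot towards the plate (bank +x); -0.4 = off, leaning towards the robot. Snaps over by itself to whichever side of upright it is left on, and stays there; a light push (under 0.5 N) moves it
- sw1_tip (a point): tip of that lever: 8 (x) x 10 (y) mm thick, standing 32 mm out of the box, pivot 36 mm below the tip (40 mm above the table), swinging about bank y
- sw2 (a joint): lever angle of the switch of the middle pad, rad: +0.4 = on, leaning away from the robot towards the plate (bank +x); -0.4 = off, leaning towards the robot. Snaps over by itself to whichever side of upright it is left on, and stays there; a light push (under 0.5 N) moves it
- sw2_tip (a point): tip of that lever: 8 (x) x 10 (y) mm thick, standing 32 mm out of the box, pivot 36 mm below the tip (40 mm above the table), swinging about bank y
- sw3 (a joint): lever angle of the switch of the right pad, rad: +0.4 = on, leaning away from the robot towards the plate (bank +x); -0.4 = off, leaning towards the robot. Snaps over by itself to whichever side of upright it is left on, and stays there; a light push (under 0.5 N) moves it
- sw3_tip (a point): tip of that lever: 8 (x) x 10 (y) mm thick, standing 32 mm out of the box, pivot 36 mm below the tip (40 mm above the table), swinging about bank y
- fan (a joint): lever angle of the fan switch (always off at the start), rad: +0.4 = on, leaning away from the robot towards the plate (bank +x); -0.4 = off, leaning towards the robot. Snaps over by itself to whichever side of upright it is left on, and stays there; a light push (under 0.5 N) moves it
- fan_tip (a point): tip of that lever: 8 (x) x 10 (y) mm thick, standing 32 mm out of the box, pivot 36 mm below the tip (40 mm above the table), swinging about bank y
- spectacles: bystander: black spectacles standing on the table, about 130 x 120 x 40 mm; origin under the bridge, at table height, the temples running to +x
- lens_blank: bystander: round glass lens blank, 70 mm across, 12 mm thick; origin at the centre of its underside
- block_pad: bystander: dark rubber pad, 70 x 50 x 22 mm; origin at the centre of its underside
- screwdriver: bystander: small screwdriver, 160 mm long; origin underneath it, about mid-length
- spray: bystander: capped blue bottle, 52 mm across, 130 mm tall; origin at the centre of its underside
- cup: bystander: white mug, 76 mm across, 90 mm tall; origin at the centre of its underside
- screw_jar: bystander: small closed jar, 56 mm across, 60 mm tall; origin at the centre of its underside
Mind the look-alikes: they are no part of the job. What is shaped like the pot_middle but blue is not meant. Leave any purple look-alike of the bank alone.

How it is judged (in metres and radians):
On the way, in this order (a step that is already met when the one before it is completed fails the run):
1. every pot present stands mouth down on its pad, the bay switches match the pads, and the fan is still off (horizontal distance between pot_short and bay1 below 0.02 m and angle between each of pot_short, pot_middle, pot_tall's own z axis and vertical above 3 rad and z of pot_short in the frame of plate below 0.07 m and linear speed of each of pot_short, pot_middle, pot_tall below 0.03 m/s and horizontal distance between pot_middle and bay2 below 0.02 m and z of pot_middle in the frame of plate below 0.088 m and horizontal distance between pot_tall and bay3 below 0.02 m and z of pot_tall in the frame of plate below 0.106 m and (((horizontal distance between pot_short and bay1 below 0.02 m or height (world z) of plate above 5 m) and value of joint sw1 above 0.3 rad) or (not (horizontal distance between pot_short and bay1 below 0.02 m or height (world z) of plate above 5 m) and value of joint sw1 below -0.3 rad)) and (((horizontal distance between pot_middle and bay2 below 0.02 m or height (world z) of plate above 5 m) and value of joint sw2 above 0.3 rad) or (not (horizontal distance between pot_middle and bay2 below 0.02 m or height (world z) of plate above 5 m) and value of joint sw2 below -0.3 rad)) and (((horizontal distance between pot_tall and bay3 below 0.02 m or height (world z) of plate above 5 m) and value of joint sw3 above 0.3 rad) or (not (horizontal distance between pot_tall and bay3 below 0.02 m or height (world z) of plate above 5 m) and value of joint sw3 below -0.3 rad)) and value of joint fan below -0.3 rad), for 0.2 s.
2. the fan switch is on (value of joint fan above 0.3 rad), for 0.2 s.
At the end, for the whole second after the job is handed in: each pot present stands at rest flat and mouth down (within 8 degrees) on its own pad, its centre within 20 mm of the pad's centre; each bay switch leans fully to on (over 0.3 rad) if its pot is there and fully to off (under -0.3 rad) if its pad is empty; the fan switch is on (horizontal distance between pot_short and bay1 below 0.02 m and angle between each of pot_short, pot_middle, pot_tall's own z axis and vertical above 3 rad and z of pot_short in the frame of plate below 0.07 m and linear speed of each of pot_short, pot_middle, pot_tall below 0.03 m/s and horizontal distance between pot_middle and bay2 below 0.02 m and z of pot_middle in the frame of plate below 0.088 m and horizontal distance between pot_tall and bay3 below 0.02 m and z of pot_tall in the frame of plate below 0.106 m and (((horizontal distance between pot_short and bay1 below 0.02 m or height (world z) of plate above 5 m) and value of joint sw1 above 0.3 rad) or (not (horizontal distance between pot_short and bay1 below 0.02 m or height (world z) of plate above 5 m) and value of joint sw1 below -0.3 rad)) and (((horizontal distance between pot_middle and bay2 below 0.02 m or height (world z) of plate above 5 m) and value of joint sw2 above 0.3 rad) or (not (horizontal distance between pot_middle and bay2 below 0.02 m or height (world z) of plate above 5 m) and value of joint sw2 below -0.3 rad)) and (((horizontal distance between pot_tall and bay3 below 0.02 m or height (world z) of plate above 5 m) and value of joint sw3 above 0.3 rad) or (not (horizontal distance between pot_tall and bay3 below 0.02 m or height (world z) of plate above 5 m) and value of joint sw3 below -0.3 rad)) and value of joint fan above 0.3 rad); the robot touches nothing.
It fails at once if a bystander is shoved or knocked more than 40 mm from where it was (distance of any of spectacles, lens_blank, block_pad, screwdriver, spray, cup, screw_jar from where it was at the start of the episode above 0.04 m).
Of pot_short, pot_middle, pot_tall only 2 to 3 are there at a start; the rules pass over those that are not, and their reading is None.
At some moment in a run one of pot_short, pot_middle, pot_tall may be knocked a few centimetres aside while the robot is not near it.
Once in a run the grip may slacken for a moment while it holds something.
It also fails if it takes over 210 s, if anything falls off the work surface, if the arm or the gripper's body presses on something with over 40 N, if the wrist force passes 120 N, or if a joint passes its speed limit or range.

### The arm

A 7-joint arm with a two-finger parallel gripper is mounted at the origin on the work surface. World frame = base frame: x ahead of the robot, y to its left, z up, the work surface at z = 0. Lengths are in mm, angles in degrees, forces in N, time in s.
With the tool pointing down it reaches from about 350 to 900 mm from the base axis. Payload 8.1 kg.
Tool frame: the origin (TCP) lies midway between the tips of the shut fingers; the grasp point (between the pads) lies 19 mm behind it; z points along the fingers, y is the line along which they close (so a half turn about z gives the same grasp; the last joint's range is limited). The gripper opens to 85 mm and grips with 20 to 120 N. Pads are 22 mm wide; open, the fingers measure 114 mm over their backs; the gripper's body (76 mm by 85 mm) begins 54 mm behind the grasp point. The pads swing forward as they close: fully open they stand 13 mm farther back than shut.
Start: joints at [-80.363, 24.895, 1.432, 90.138, -0.665, 64.973, -4.303], TCP at [167.216, 602.229, 231.323] pointing down, gripper open.
Joint ranges: [-149.89, 149.89], [-25.12, 119.58], [-72.63, 75.52], [4.76, 147.25], [-75.54, 255.54], [6.69, 114.76], [-157.13, 157.13]. Speed limits (degrees/s): [127.2, 127.2, 172.46, 172.46, 180, 180, 180].

### API

Orientations are given as a 3x3 rotation matrix whose columns are the frame's x, y, z axes.
In Python, from rig import ctrl gives the robot as it stands. The module is installed in compiled form; this text tells all that it offers.
- The arm moves only by the shell command python3 -m crank 'ROWS' [OPENING] [FORCE]. ROWS is a JSON object whose one key "moves" holds a list of rows, each a list of 6 numbers: the shift along the tool's x, y, z in units of 30 mm (1.0 is 30 mm), then the turn, a rotation vector about the tool's x, y, z in units of 5 degrees (1.0 is 5 degrees). A call has 1 to 20 rows; each row shifts and turns the commanded pose from where the row before left it, along the tool's axes as they then stand; what a row does not reach is not made up. A row lasts 1/8 s, in which the tool goes at most 62.5 mm and 10.7 degrees, less where a joint would pass 70% of its speed; a pose out of reach is approached as far as the arm can. A call is refused whole if a number of a shift passes 1 or a number of a turn 1, either way. A call with a gripper value outside its range is refused whole. OPENING is the finger opening in mm, from 0 to 85.4, set as the call begins (- or left out, the last holds). The fingers move at their own pace and stop on an object; FORCE is the grip in N (left out, the last holds). Time passes only in rows, so rows that do not move let the fingers close. It gives the time, the measured TCP pose, the force, the opening and the grip force at its end, in the units of the state.
- ctrl.get_state(): the state, without advancing time (a new reading comes with each control period).
- ctrl.read_camera(name): name is "scene" or "top" or "wrist"; returns the picture (384x512x3 uint8, red, green, blue); there is no depth.
- ctrl.calibration(name): a dict with "mtx" (3x3 intrinsics, pixels), "rvec" (rotation vector, rad) and "tvec" (3), from world to camera coordinates, as OpenCV has them; the wrist camera has in their place "tool_from_camera" (4x4, takes a point from camera to tool coordinates, whose origin is the TCP and whose axes are the flange's). Camera axes: x right, y down, z forward; pixel columns grow to the right and rows downward; lengths in mm; the calibration is good to about 2 mm. A picture is of the moment at which its call begins: read the wrist's pose just before it. calibration takes no time and is no camera call.
- ctrl.sign_off(): hands the job in; it is judged then, once.
The state is a dict: "clock": time; "joints": joint angles; "qvel": joint speeds; "joint_efforts": joint torques, N m; "tool_pos": TCP position; "orientation": TCP orientation; "ft_force": force on the tool from outside, world axes, zero at the start; "wrist_torque": the same for the moment, N m; "opening": finger opening in mm; "gripper_force": force on a finger pad.
Only numpy, scipy, OpenCV 4.12 (cv2) and the standard library are available. Lean on these libraries where they do the work, as an engineer would, in place of code of your own. Each camera call takes 0.05 s, during which the arm holds its last target. There are 200 camera calls.

## Working session

There is one attempt and no reset: what is moved stays moved. The work goes in short steps, Python scripts to look and compute and a shell command to move; the robot and the scene stay as the last step left them, time stands still between calls to the robot, and variables do not carry over. Pictures are saved under pics/ and viewed, at most 14 in all, crops included, and the job is handed in when it is done.

```bash
mkdir -p pics
cat > h.py <<'E'
import numpy as np, cv2
from rig import ctrl
def snap(n,f):
    im=ctrl.read_camera(n); cv2.imwrite(f'pics/{f}.png',im[:,:,::-1]); return im
def cam(n):
    c=ctrl.calibration(n)
    if 'rvec' in c:
        R=cv2.Rodrigues(np.array(c['rvec'],float))[0]; t=np.array(c['tvec'],float).ravel()
    else:
        s=ctrl.get_state(); T=np.eye(4); T[:3,:3]=s['orientation']; T[:3,3]=s['tool_pos']
        M=np.linalg.inv(T@np.array(c['tool_from_camera'])); R,t=M[:3,:3],M[:3,3]
    return np.array(c['mtx'],float),R,t
def ray(C,px,z):
    K,R,t=C; d=R.T@np.linalg.solve(K,[px[0],px[1],1.]); o=-R.T@t
    return o+d*(z-o[2])/d[2]
def proj(C,P):
    K,R,t=C; p=K@(R@np.array(P,float)+t); return p[:2]/p[2]
E
python3 - <<'E'
from h import *
a=snap('scene','s0');b=snap('top','t0')
for n in('scene','top'):
    K,R,t=cam(n);print(n,K.tolist(),(-R.T@t).round(),R.round(2).tolist())
print(ctrl.calibration('wrist')); print(ctrl.get_state())
E
```

```text
scene [[360.83724891313017, 0.0, 252.36806941789158], [0.0, 360.83724891313017, 187.89754638495174], [0.0, 0.0, 1.0]] [1099.  -40. 1016.] [[0.09, 1.0, 0.01], [0.85, -0.08, -0.52], [-0.52, 0.06, -0.86]]
top [[353.09696132211144, 0.0, 258.8691437013729], [0.0, 353.09696132211144, 188.05188076714956], [0.0, 0.0, 1.0]] [ 427.   27. 1309.] [[0.01, -1.0, -0.01], [-1.0, -0.0, -0.09], [0.09, 0.01, -1.0]]
{'mtx': array([[279.42864586,   0.        , 255.09012905],
       [  0.        , 279.42864586, 192.22783475],
       [  0.        ,   0.        ,   1.        ]]), 'tool_from_camera': array([[ 1.02413521e-03, -9.65238257e-01, -2.61369580e-01,
         6.64019042e+01],
       [ 9.99999332e-01,  8.48606891e-04,  7.84432113e-04,
         5.04920840e-01],
       [-5.35363859e-04, -2.61370209e-01,  9.65238482e-01,
        -1.43341957e+02],
       [ 0.00000000e+00,  0.00000000e+00,  0.00000000e+00,
         1.00000000e+00]])}
{'clock': 0.1, 'joints': array([-80.36445725,  24.93187575,   1.43083743,  90.18241549,
        -0.66395046,  64.97207055,  -4.30471225]), 'qvel': array([-0.03222686, -0.17743595,  0.07049686, -0.11010176,  0.01825963,
        0.02256417,  0.01190463]), 'joint_efforts': array([ 3.28656890e-03, -6.71756601e+01,  1.02805898e+00, -3.16894948e+01,
        1.57341524e-02,  7.28753133e-03, -1.01694644e-05]), 'tool_pos': array([167.10916029, 601.79869886, 230.62069949]), 'orientation': array([[-9.63539359e-01,  2.67566533e-01, -2.32679998e-04],
       [ 2.67566600e-01,  9.63538433e-01, -1.34252391e-03],
       [-1.35018346e-04, -1.35583202e-03, -9.99999072e-01]]), 'ft_force': array([ 0.4288598 , -0.99905231, -0.10940066]), 'wrist_torque': array([ 0.03652151,  0.06594478, -0.02359661]), 'gripper_force': 0.0, 'opening': 85.32503974224704}
```

View pics/s0.png

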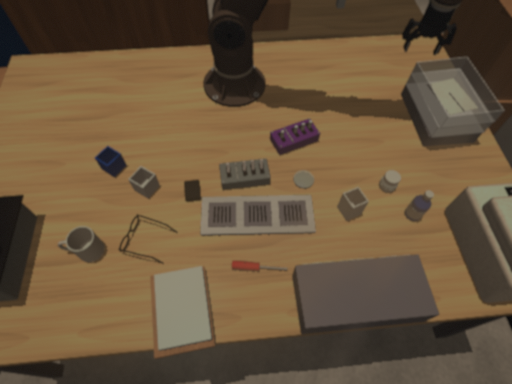

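View pics/t0.png

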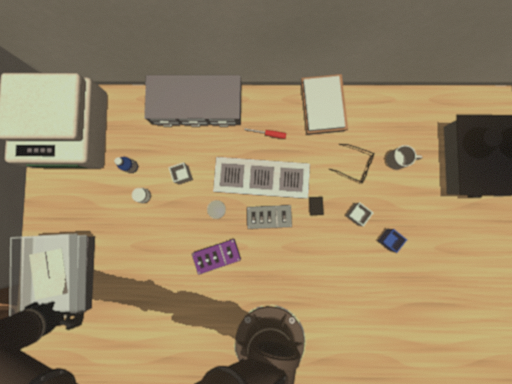

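Scene view: white pots at (144,181) and (353,202), blue look-alike at (110,161). The plate is at (258,215), the grey bank at (245,173) and the purple bank at (295,135). In the top view the pots are at (180,173) and (359,214), the blue one at (392,240), the plate at (262,178) and the bank at (270,216). Next I'll crop both pots and the bank in one close mosaic.

Run:
```python
from h import *
s=cv2.imread('pics/s0.png');t=cv2.imread('pics/t0.png')
def c(im,x,y,w,h,W,H): return cv2.resize(im[y:y+h,x:x+w],(W,H),interpolation=cv2.INTER_CUBIC)
m=np.vstack([np.hstack([c(s,120,160,50,40,250,200),c(s,330,182,50,40,250,200),c(s,215,150,60,40,300,200)]),
 np.hstack([c(t,155,153,50,40,250,200),c(t,335,194,50,40,250,200),c(t,240,196,60,40,300,200)]),
 c(t,205,150,114,29,800,200)])
cv2.imwrite('pics/m0.png',m)
C={'s':cam('scene'),'t':cam('top')}
# stereo check of pots' centre rough
for n,p in(('A',(144,181)),('B',(353,202))): print(n,ray(C['s'],p,60))
for n,p in(('left',(180,173)),('right',(359,214))): print(n,ray(C['t'],p,60))
```

```text
A [ 467.96150211 -313.04443348   60.        ]
B [600.70043082 321.01745457  60.        ]
left [596.97351569 320.46173113  60.        ]
right [ 453.8783957  -314.78803479   60.        ]
```

View pics/m0.png

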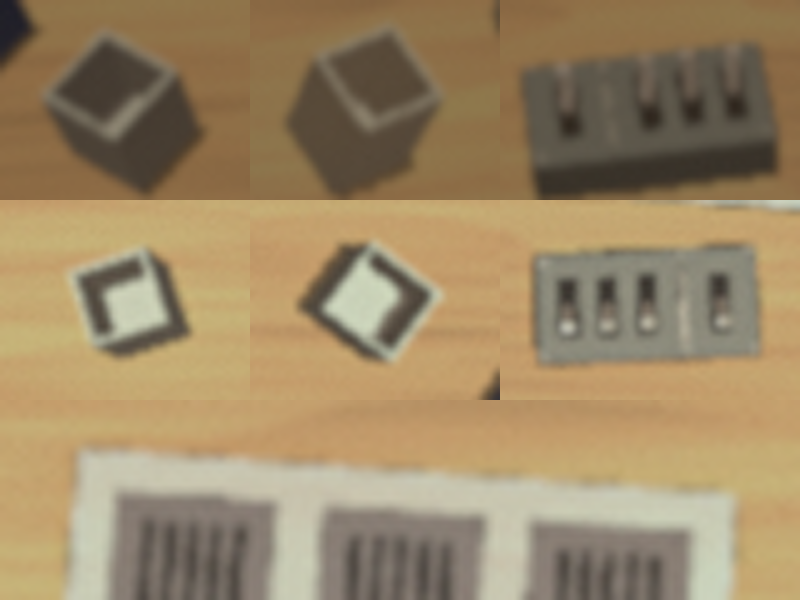

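The mosaic shows two open square white pots, no lids. All four levers lean towards the robot, so all are off. Now I'll triangulate the rim corners for height and side, and measure the plate and bank.

Run:
```python
from h import *
S=cam('scene');T=cam('top')
P=lambda C:C[0]@np.hstack([C[1],C[2][:,None]])
def tri(a,b):
    X=cv2.triangulatePoints(P(S),P(T),np.array(a,float).reshape(2,1),np.array(b,float).reshape(2,1));return (X[:3]/X[3]).ravel()
def sm(p,ox,oy,X,Y): return ((p[0]-X+.0)/5+ox-.4,(p[1]-Y)/5+oy-.4)
B_s=[(372,128),(440,98),(390,27),(317,60)]; B_t=[(148,250),(71,272),(100,348),(174,328)]
A_s=[(112,135),(176,73),(107,35),(45,98)]; A_t=[(372,243),(320,305),(390,358),(440,295)]
for n,s,t,o1,o2 in(('B',B_s,B_t,(330,182,250,0),(155,153,0,200)),('A',A_s,A_t,(120,160,0,0),(335,194,250,200))):
    X=np.array([tri(sm(a,*o1),sm(b,*o2)) for a,b in zip(s,t)]);print(n,X.round(1).tolist(),X.mean(0).round(1),np.linalg.norm(X-np.roll(X,1,0),axis=1).round())
    for z in (50,68,86):
        for nm,C,l,o in(('s',S,s,o1),('t',T,t,o2)):
            Q=np.array([ray(C,sm(a,*o),z) for a in l]);print(z,nm,Q.mean(0).round(1),np.linalg.norm(Q-np.roll(Q,1,0),axis=1).mean().round(1))
t=cv2.imread('pics/t0.png')
hsv=cv2.cvtColor(t,cv2.COLOR_BGR2HSV)
m=((hsv[...,1]<60)&(hsv[...,2]>90)).astype(np.uint8); m=cv2.morphologyEx(m,cv2.MORPH_CLOSE,np.ones((7,7)))
for c in cv2.findContours(m[145:240,205:315],0,2,offset=(205,145))[0]:
    if cv2.contourArea(c)>500:
        r=cv2.minAreaRect(c);b=cv2.boxPoints(r);Q=np.array([ray(T,p,14 if cv2.contourArea(c)>2000 else 44) for p in b]);print(r,Q.round(1).tolist(),Q.mean(0).round(1),np.linalg.norm(Q-np.roll(Q,1,0),axis=1).round())
```

```text
B [[631.5, 305.2, 86.4], [614.8, 355.0, 84.7], [562.1, 336.3, 82.0], [577.5, 287.4, 76.0]] [596.5 321.   82.3] [58. 53. 56. 52.]
50 s [579.4 336.7  50. ] 53.8
50 t [600.2 325.6  50. ] 58.1
68 s [589.1 329.7  68. ] 52.8
68 t [597.7 321.3  68. ] 57.2
86 s [598.8 322.6  86. ] 51.8
86 t [595.3 317.   86. ] 56.4
A [[494.9, -313.9, 70.5], [451.5, -277.3, 68.7], [414.7, -325.1, 63.8], [458.9, -361.0, 63.1]] [ 455.  -319.3   66.5] [60. 57. 60. 57.]
50 s [ 443.8 -324.4   50. ] 56.5
50 t [ 455.4 -323.6   50. ] 59.2
68 s [ 456.  -319.1   68. ] 55.4
68 t [ 455.  -318.5   68. ] 58.4
86 s [ 468.2 -313.8   86. ] 54.4
86 t [ 454.6 -313.5   86. ] 57.6
((268.6911926269531, 216.51470947265625), (21.547012329101562, 43.95020294189453), 87.27368927001953) [[478.0, 83.3, 44.0], [486.2, -73.9, 44.0], [409.6, -77.3, 44.0], [401.4, 79.0, 44.0]] [443.8   2.8  44. ] [ 77. 157.  77. 157.]
((261.416259765625, 177.17257690429688), (94.90106964111328, 35.05354690551758), 4.085616588592529) [[535.8, 208.2, 14.0], [666.3, 201.2, 14.0], [642.2, -150.3, 14.0], [512.4, -140.0, 14.0]] [589.2  29.8  14. ] [349. 131. 352. 130.]
```

Triangulated rim heights: the left pot is 82 mm high and about 56 mm wide, so it is the tall one. The right pot is 66 mm high and about 59 mm wide, so it is the middle one. The short pot is absent.
Could be mistaken for them:
- Blue cube, scene (110,161): excluded by colour.
- Mug (80,240) and jar (391,180): round.
- Purple bank (295,135): excluded by colour.

I'll move over the tall pot and collect joint states to fit the kinematics.

```bash
python3 -c "
from h import *;import pickle;pickle.dump([ctrl.get_state()],open('st.pkl','wb'))"
python3 -m crank '{"moves":[[-0.96,-0.31,-0.1,0,0,0],[-0.96,-0.31,-0.1,0,0,0],[-0.96,-0.31,-0.1,0,0,0],[-0.96,-0.31,-0.1,0,0,0],[-0.96,-0.31,-0.1,0,0,0],[-0.96,-0.31,-0.1,0,0,0],[-0.96,-0.31,-0.1,0,0,0],[-0.96,-0.31,-0.1,0,0,0],[-0.96,-0.31,-0.1,0,0,0],[-0.96,-0.31,-0.1,0,0,0],[-0.96,-0.31,-0.1,0,0,0],[-0.96,-0.31,-0.1,0,0,0],[-0.96,-0.31,-0.1,0,0,0],[-0.96,-0.31,-0.1,0,0,0],[-0.96,-0.31,-0.1,0,0,0],[-0.96,-0.31,-0.1,0,0,0]]}'
python3 -c "
from h import *;import pickle;l=pickle.load(open('st.pkl','rb'));l.append(ctrl.get_state());pickle.dump(l,open('st.pkl','wb'))"
python3 -m crank '{"moves":[[0,0,0,0,1,1],[0,0,0,0,1,1],[0,0,0,0,1,1],[0,0,0,0,1,1],[0,0,0,0,1,1],[0,0,0,0,1,1],[0,0,0,0,0,0]]}'
cat > fit.py <<'E'
from h import *;import pickle,itertools
from scipy.optimize import least_squares
from scipy.spatial.transform import Rotation as Ro
l=pickle.load(open('st.pkl','rb'));l.append(ctrl.get_state());pickle.dump(l,open('st.pkl','wb'))
def fk(p,sg,q):
    h,L1,L2,d,o1,o7=p; q=np.radians(np.array(q)*sg); q[0]+=o1; q[6]+=o7
    R=np.eye(3);P=np.array([0,0,h])
    for i,ax in enumerate('zyzyzyz'):
        R=R@Ro.from_euler(ax,q[i]).as_matrix()
        if i==2:P=P+R[:,2]*L1
        if i==4:P=P+R[:,2]*L2
    return P+R[:,2]*d,R
if __name__=='__main__':
    best=[]
    for s in itertools.product((1,-1),repeat=4):
        sg=np.array([s[0],1,s[1],1,s[2],1,s[3]])
        for o1 in (-2,0,2):
          for o7 in(-2,0,2):
            f=lambda p:np.concatenate([np.r_[(fk(p,sg,x['joints'])[0]-x['tool_pos']),200*(fk(p,sg,x['joints'])[1]-x['orientation']).ravel()] for x in l])
            r=least_squares(f,[340,450,450,250,o1,o7]);best.append((r.cost,sg.tolist(),r.x.round(3).tolist()))
    best.sort(key=lambda b:b[0])
    for b in best[:3]:print(b)
    print(np.round([x['joints'] for x in l],1).tolist(),l[-1]['tool_pos'],l[-1]['orientation'])
E
python3 fit.py
```

```text
clock: 2.1
tool_pos: [571.9, 334.9, 278.9]
orientation: [[-0.964, 0.267, -0.001], [0.267, 0.964, -0.001], [0.001, -0.001, -1.0]]
ft_force: [-0.2, 0.0, -0.2]
opening: 85.4
gripper_force: 0.0
clock: 2.98
tool_pos: [572.3, 333.5, 277.3]
orientation: [[-0.581, 0.694, -0.426], [0.66, 0.707, 0.253], [0.477, -0.134, -0.869]]
ft_force: [0.0, -0.7, 0.3]
opening: 85.4
gripper_force: 0.0
(np.float64(87.26012680529911), [-1, 1, -1, 1, -1, 1, -1], [305.721, 532.126, 442.223, 372.027, -0.079, 1.495])
(np.float64(87.26012680530025), [-1, 1, -1, 1, -1, 1, -1], [305.721, 532.126, 442.223, 372.027, -0.079, 1.495])
(np.float64(87.26012680530036), [-1, 1, -1, 1, -1, 1, -1], [305.721, 532.126, 442.223, 372.027, -0.079, -4.788])
[[-80.4, 24.9, 1.4, 90.2, -0.7, 65.0, -4.3], [-41.1, 26.8, 9.6, 80.7, -4.5, 72.9, 43.3], [-27.8, 39.2, 10.8, 66.5, -28.9, 95.3, 27.9]] [572.25886987 333.48402566 277.27535759] [[-0.58076014  0.6938986  -0.42570224]
 [ 0.65997243  0.70747169  0.25282445]
 [ 0.47660681 -0.13412138 -0.8688253 ]]
```

```bash
cat > ik.py <<'E'
from fit import *
sg=np.array([-1,1,-1,1,-1,1,-1]);p=[305.721,532.126,442.223,372.027,-0.079,1.495]
lo=np.array([-149.89,-25.12,-72.63,4.76,-75.54,6.69,-157.13])+3;hi=np.array([149.89,119.58,75.52,147.25,255.54,114.76,157.13])-3
def Rt(phi,tilt): # tool x dir when vertical at world angle phi, tilt nose to +x
    c,s=np.cos(np.radians(phi)),np.sin(np.radians(phi))
    return np.array([[c,s,0],[s,-c,0],[0,0,-1.]])@Ro.from_euler('y',tilt,degrees=True).as_matrix()
def ik(q0,tcp,R):
    f=lambda q:(lambda a,b:np.r_[a-tcp,200*(b-R).ravel(),0.02*(q-q0)])(*fk(p,sg,q))
    r=least_squares(f,np.clip(q0,lo+.01,hi-.01),bounds=(lo,hi));return r.x,np.abs(r.fun[:12]).max()
E
cat > pl.py <<'E'
from ik import *
q0=ctrl.get_state()['joints']
for n,(x,y,z),phis in(('B',(596,320,75),(18,108,198,288)),('A',(455,-319,55),(50,140,230,320)),('bay3',(582,-80,85),range(0,360,45)),('bay2',(589,30,70),range(0,360,45))):
    for phi in phis:
        e=[]
        b=np.degrees(np.arctan2(y,x))
        best=None
        for s7 in (-120,-60,0,60,120):
          for s5 in(0,90):
            qs=[-b,40,0,90,s5,50,s7]
            q,er=ik(np.array(qs,float),np.array([x,y,z]),Rt(phi,0))
            if er<8 and (best is None or er<best[1]):best=(q,er)
        if best is None: print(n,phi,'none');continue
        out=[]
        for d in(1,-1):
            q=best[0];last=0
            for t in range(0,66,5):
                R=Rt(phi,d*t);q,er=ik(q,np.array([x,y,z])+19*R[:,2],R)
                if er>8:break
                last=d*t
            out.append((last,q.round().astype(int).tolist()))
        print(n,phi,best[0].round().astype(int).tolist(),out)
E
time python3 pl.py
```

```text
B 18 [-29, 39, -5, 90, 4, 52, -108] [(30, [-38, 31, 2, 115, 48, 10, -154]), (-45, [-27, 70, -9, 43, 0, 112, -106])]
B 108 [-34, 38, 3, 90, -2, 51, -13] [(65, [14, 63, -32, 89, -38, 61, 38]), (-65, [-70, 68, 28, 70, 29, 84, -45])]
B 198 [-29, 39, -5, 90, 4, 52, 72] [(45, [-27, 70, -9, 43, 0, 112, 74]), (-65, [-16, 53, -31, 136, 158, 77, -71])]
B 288 [-21, 40, -18, 90, 14, 53, 154] [(65, [-60, 65, 7, 70, 44, 91, 125]), (-40, [25, 69, -70, 95, 28, 47, 154])]
A 50 [30, 30, 1, 109, -1, 40, -8] [(65, [84, 61, -32, 101, -34, 60, 46]), (-65, [-17, 62, 29, 93, 30, 70, -54])]
A 140 [36, 31, -7, 109, 6, 40, 76] [(60, [35, 69, -6, 59, 0, 112, 80]), (-45, [62, 47, -45, 144, 148, 60, -58])]
A 230 [48, 32, -23, 109, 18, 42, 154] [(65, [0, 58, 3, 93, 48, 81, 111]), (-35, [95, 66, -70, 110, 33, 44, 154])]
A 320 [36, 31, -7, 109, 6, 40, -104] [(20, [39, 26, -13, 127, 55, 10, -154]), (-60, [35, 69, -6, 59, 0, 112, -100])]
bay3 0 [11, 31, -10, 104, 7, 46, -93] [(25, [35, 28, -35, 127, 75, 10, -154]), (-55, [-3, 66, 9, 57, 0, 112, -85])]
bay3 45 [8, 31, -6, 104, 4, 46, -45] [(65, [82, 75, -66, 123, -15, 
[... 1045 characters left out ...]
 95, -35, 65, 44]), (-65, [-53, 61, 29, 90, 32, 71, -52])]
bay2 135 [-11, 32, 5, 104, -4, 44, 41] [(65, [14, 69, -10, 60, -24, 107, 55]), (-65, [-84, 71, 59, 126, 72, 11, -79])]
bay2 180 [-2, 32, -7, 104, 6, 45, 78] [(55, [-5, 68, -3, 56, 0, 112, 82]), (-55, [26, 56, -46, 144, 161, 75, -57])]
bay2 225 [-5, 32, -3, 104, 3, 44, 125] [(65, [-26, 71, 10, 57, 21, 111, 114]), (-35, [52, 46, -53, 123, -4, 10, 154])]
bay2 270 [13, 35, -28, 104, 21, 47, 154] [(65, [-34, 57, -1, 90, 52, 84, 113]), (-30, [52, 63, -70, 104, 33, 49, 154])]
bay2 315 [6, 33, -18, 104, 14, 45, -154] [(65, [-90, 86, 73, 125, -66, 10, -126]), (-65, [22, 72, -30, 60, -11, 104, -135])]
real	0m40.007s
user	0m40.325s
sys	0m0.248s
```

```bash
cat > go.py <<'E'
from ik import *
def go(grasp,phi,tilt,off=19,s=None):
    """print rows: turn (about own axes) then shift, to bring grasp point (off mm behind TCP) to 'grasp'"""
    s=s or ctrl.get_state();R=Rt(phi,tilt);R0=np.array(s['orientation'])
    rv=Ro.from_matrix(R0.T@R).as_rotvec(degrees=True)/5
    t=np.array(grasp)+off*R[:,2]; d=t-s['tool_pos']
    print('turn units',rv.round(2),'| shift after turn',(R.T@d/30).round(2),'| shift before',(R0.T@d/30).round(2),'| world d',d.round(1))
E
python3 - <<'E'
from h import *
snap('wrist','w0');C=cam('wrist');print([proj(C,(596.5,320,z)).round() for z in(0,86)])
from go import *
go((596.5,320,180),108,45);go((596.5,320,180),108,0)
E
```

```text
[array([284., 272.]), array([282., 275.])]
turn units [-4.53  3.56  3.55] | shift after turn [-2.82  0.63  2.44] | shift before [-2.21  0.92  2.93] | world d [  20.6   -1.9 -111.6]
turn units [-2.84 -5.25  5.04] | shift after turn [-0.72  0.63  3.91] | shift before [-2.66  0.74  2.92] | world d [  24.7  -14.7 -117.2]
```

View pics/w0.png

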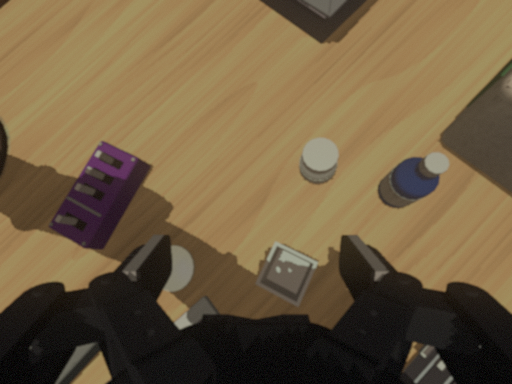

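Wrist view: the tall pot's rim corners are at about (278,242), (318,263), (300,304) and (257,285). The jar is at (320,160), the spray at (412,180) and the lens at (180,268). I'll find the rim's centre and yaw.

Run:
```python
from go import *
C=cam('wrist')
for z in (80,86):
    Q=np.array([ray(C,q,z) for q in((278,243),(317,264),(300,303),(258,285))]);D=np.roll(Q,-1,0)-Q
    print(Q.mean(0).round(1),np.linalg.norm(D,axis=1).round(),np.degrees(np.arctan2(D[:,1],D[:,0])).round(),np.degrees(np.arctan2(D[:,1],D[:,0])).round()%90)
```

```text
[600.4 326.7  80. ] [53. 50. 53. 56.] [  17.  -70. -156.  109.] [17. 20. 24. 19.]
[600.3 327.   86. ] [52. 49. 53. 55.] [  17.  -70. -156.  109.] [17. 20. 24. 19.]
```

```bash
python3 - <<'E'
from go import *
go((598.5,323.5,60),109,45);
E
python3 -m crank '{"moves":[[0,0,0,-0.8,0.6,0.65],[0,0,0,-0.8,0.6,0.65],[0,0,0,-0.8,0.6,0.65],[0,0,0,-0.8,0.6,0.65],[0,0,0,-0.8,0.6,0.65],[0,0,0,-0.5,0.5,0.4],[0,0,0,0,0,0]]}'
python3 - <<'E'
from go import *
go((598.5,323.5,60),109,45);
E
```

```text
turn units [-4.41  3.55  3.39] | shift after turn [-5.6   0.72  5.32] | shift before [-4.08  1.57  6.41] | world d [  22.4    1.5 -231.6]
clock: 3.9
tool_pos: [570.4, 335.4, 279.6]
orientation: [[-0.217, 0.952, -0.216], [0.678, 0.306, 0.669], [0.703, -0.002, -0.711]]
ft_force: [-0.1, 0.6, 0.4]
opening: 85.3
gripper_force: 0.0
turn units [ 0.15  0.07 -0.18] | shift after turn [-5.66  0.76  5.33] | shift before [-5.61  0.77  5.37] | world d [  23.7    0.8 -233. ]
```

```bash
python3 -m crank '{"moves":[[-0.94,0.13,0,0,0,0],[-0.94,0.13,0,0,0,0],[-0.94,0.13,0,0,0,0],[-0.94,0.13,0,0,0,0],[-0.94,0.13,0,0,0,0],[-0.94,0.12,0,0,0,0],[0,0,0.8,0,0,0],[0,0,0.8,0,0,0],[0,0,0.8,0,0,0],[0,0,0,0,0,0]]}'
python3 - <<'E'
from go import *
go((598.5,323.5,60),109,45);
im=snap('wrist','w1');C=cam('wrist')
print(ctrl.get_state()['joints'].round())
print([proj(C,(598.5+28*1.414*np.cos(a),323.5+28*1.414*np.sin(a),86)).round() for a in np.radians(64+90*np.arange(4))])
E
```

```text
clock: 5.15
tool_pos: [612.7, 277.5, 107.7]
orientation: [[-0.215, 0.952, -0.22], [0.676, 0.307, 0.669], [0.705, -0.005, -0.71]]
ft_force: [-0.1, -0.2, 1.1]
opening: 85.7
gripper_force: 0.0
turn units [ 0.11  0.04 -0.2 ] | shift after turn [0.01 0.05 2.89] | shift before [0.02 0.02 2.89] | world d [-18.6  58.7 -61.1]
[-12.  45.   8.  91. -54.  69.  44.]
[array([291., 154.]), array([218., 155.]), array([214., 223.]), array([298., 221.])]
```

View pics/w1.png

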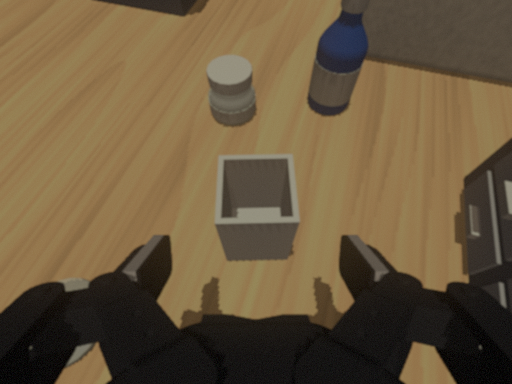

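The rim is at (218,156), (294,154), (299,222) and (215,225), within 3 px of the prediction and between the fingers. I'll advance and grip.

```bash
python3 -m crank '{"moves":[[0,0,0.8,0,0,0],[0,0,0.8,0,0,0],[0,0,0.8,0,0,0],[0,0.02,0.5,0,0,0],[0,0,0,0,0,0]]}' && python3 -m crank '{"moves":[[0,0,0,0,0,0],[0,0,0,0,0,0],[0,0,0,0,0,0],[0,0,0,0,0,0],[0,0,0,0,0,0],[0,0,0,0,0,0]]}' 0 60
```

```text
clock: 5.82
tool_pos: [595.3, 335.3, 46.7]
orientation: [[-0.215, 0.952, -0.218], [0.677, 0.306, 0.67], [0.704, -0.004, -0.71]]
ft_force: [-0.2, -0.3, 0.6]
opening: 85.3
gripper_force: 0.0
clock: 6.58
tool_pos: [597.0, 333.8, 47.9]
orientation: [[-0.215, 0.953, -0.214], [0.678, 0.303, 0.67], [0.703, -0.001, -0.711]]
ft_force: [0.5, -4.2, 5.9]
opening: 55.3
gripper_force: 64.4
```

```bash
python3 -m crank '{"moves":[[0.4,0,-0.4,0,0,0],[0.6,0,-0.6,0,0,0],[0.6,0,-0.6,0,0,0],[0.6,0,-0.6,0,0,0]]}' && python3 -m crank '{"moves":[[0,0,0,0,-1,0],[0,0,0,0,-1,0],[0,0,0,0,-1,0],[0,0,0,0,-1,0],[0,0,0,0,-1,0],[0,0,0,0,-1,0],[0,0,0,0,-1,0],[0,0,0,0,-1,0],[0,0,0,0,-1,0],[0,0,0,0,-1,0],[0,0,0,0,-1,0],[0,0,0,0,-1,0],[0,0,0,0,-1,0],[0,0,0,0,-1,0],[0,0,0,0,-1,0],[0,0,0,0,-1,0],[0,0,0,0,-1,0],[0,0,0,0,-1,0],[0,0,0,0,0,0]]}'
python3 - <<'E'
from go import *
go((605,300,30),108,-45); s=ctrl.get_state();print(s['joints'].round())
snap('scene','s1')
cv2.imwrite('pics/s1c.png',cv2.resize(cv2.imread('pics/s1.png')[120:260,280:440],(640,560),interpolation=cv2.INTER_CUBIC))
E
```

```text
clock: 7.08
tool_pos: [596.1, 335.4, 143.2]
orientation: [[-0.216, 0.952, -0.215], [0.677, 0.305, 0.67], [0.704, -0.001, -0.711]]
ft_force: [0.3, -0.4, -1.0]
opening: 55.7
gripper_force: 64.0
clock: 9.45
tool_pos: [594.4, 337.8, 139.2]
orientation: [[-0.219, 0.952, 0.215], [0.67, 0.307, -0.676], [-0.71, -0.004, -0.704]]
ft_force: [-0.1, 0.6, -1.2]
opening: 55.2
gripper_force: 67.0
turn units [-0.05  0.04  0.02] | shift after turn [ 1.65 -0.05  4.13] | shift before [ 1.67 -0.03  4.12] | world d [  14.7  -50.5 -122.6]
[-75.  57.  46.  77.   5.  76. -23.]
```

View pics/s1c.png

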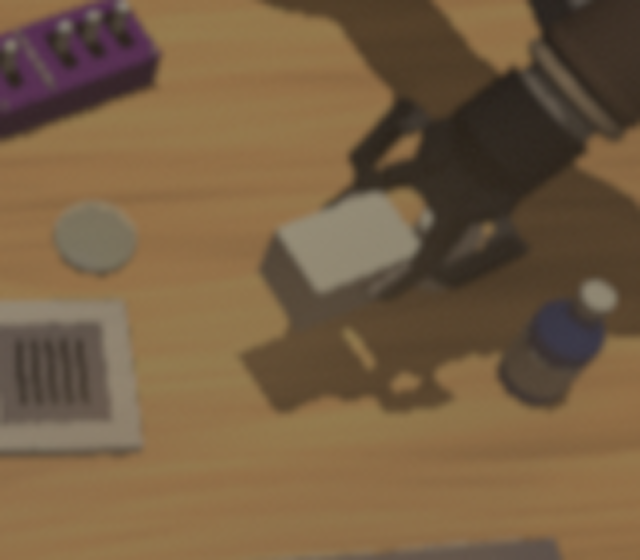

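The pot is level with its mouth facing +y, clear of the spray and jar. I'll lower it onto the table.

```bash
python3 -m crank '{"moves":[[0.27,0,0.68,0,0,0],[0.27,0,0.68,0,0,0],[0.27,0,0.68,0,0,0],[0.27,0,0.68,0,0,0],[0.27,0,0.68,0,0,0],[0.15,0,0.5,0,0,0],[0,0,0,0,0,0],[0,0,0,0,0,0]]}'
python3 - <<'E'
from go import *
go((605,300,31),108,-45)
E
```

```text
clock: 10.5
tool_pos: [611.8, 286.5, 26.9]
orientation: [[-0.216, 0.952, 0.215], [0.67, 0.305, -0.677], [-0.71, -0.002, -0.704]]
ft_force: [0.5, -0.4, -1.3]
opening: 55.2
gripper_force: 67.0
turn units [-0.05  0.05 -0.02] | shift after turn [ 0.26 -0.08  0.19] | shift before [ 0.26 -0.08  0.18] | world d [-2.7  0.7 -9.4]
```

```bash
python3 -m crank '{"moves":[[0.1,0,0.1,0,0,0],[0.07,0,0.07,0,0,0],[0,0,0,0,0,0],[0,0,0,0,0,0]]}'; python3 -m crank '{"moves":[[0.05,0,0.05,0,0,0],[0,0,0,0,0,0]]}'
```

```text
clock: 11.0
tool_pos: [611.5, 286.0, 19.1]
orientation: [[-0.216, 0.952, 0.215], [0.67, 0.305, -0.677], [-0.711, -0.003, -0.704]]
ft_force: [0.7, -0.0, -1.6]
opening: 55.5
gripper_force: 67.2
clock: 11.25
tool_pos: [611.6, 286.0, 18.4]
orientation: [[-0.215, 0.953, 0.215], [0.669, 0.304, -0.678], [-0.711, -0.002, -0.703]]
ft_force: [-5.3, 1.8, 8.6]
opening: 55.3
gripper_force: 67.8
```

```bash
python3 -m crank '{"moves":[[0,0,0,0,0,0],[0,0,0,0,0,0],[0,0,0,0,0,0],[0,0,-0.3,0,0,0],[0,0,-0.7,0,0,0],[0,0,-1,0,0,0],[0,0,-1,0,0,0],[0,0,-1,0,0,0]]}' 85; python3 -m crank '{"moves":[[0,0,0,0,1,0],[0,0,0,0,1,0],[0,0,0,0,1,0],[0,0,0,0,1,0],[0,0,0,0,1,0],[0,0,0,0,1,0],[0,0,0,0,1,0],[0,0,0,0,1,0],[0,0,0,0,1,0],[0,0,0,0,1,0],[0,0,0,0,1,0],[0,0,0,0,1,0],[0,0,0,0,1,0],[0,0,0,0,1,0],[0,0,0,0,1,0],[0,0,0,0,1,0],[0,0,0,0,1,0],[0,0,0,0,1,0],[0,0,0,0,0,0]]}'
python3 - <<'E'
from go import *
go((618.8,265.5,30),108.5,45)
E
```

```text
clock: 12.25
tool_pos: [585.3, 368.4, 102.5]
orientation: [[-0.216, 0.952, 0.215], [0.67, 0.305, -0.677], [-0.71, -0.002, -0.704]]
ft_force: [0.0, 0.1, -0.2]
opening: 85.1
gripper_force: 0.0
clock: 14.62
tool_pos: [586.6, 364.7, 100.0]
orientation: [[-0.211, 0.954, -0.215], [0.68, 0.301, 0.669], [0.703, -0.005, -0.712]]
ft_force: [0.4, -1.2, -0.3]
opening: 84.9
gripper_force: 0.0
turn units [ 0.1   0.07 -0.18] | shift after turn [-4.11 -0.03 -0.17] | shift before [-4.11  0.03 -0.15] | world d [ 28.  -86.4 -83.5]
```

```bash
python3 -m crank '{"moves":[[-0.5,0,-1,0,0,0],[-0.8,0,-1,0,0,0],[-0.9,0,-1,0,0,0],[-0.9,0,0,0,0,0],[-1,0,0,0,0,0],[0,0,0,0,0,0]]}'
python3 - <<'E'
from go import *
go((618.8,265.5,30),108.5,45)
im=snap('wrist','w2')
C=cam('wrist'); e=np.array([-.32,.947,0]);n=np.array([.947,.32,0]);F=np.array([627,241,0])
print([proj(C,F+a*n+b*e+[0,0,56]).round() for a,b in((-28,0),(28,0),(28,86),(-28,86))])
E
```

```text
clock: 15.38
tool_pos: [630.5, 222.3, 75.6]
orientation: [[-0.211, 0.953, -0.218], [0.679, 0.303, 0.669], [0.703, -0.007, -0.711]]
ft_force: [-0.5, 0.5, -0.6]
opening: 85.0
gripper_force: 0.0
turn units [ 0.06  0.06 -0.18] | shift after turn [-0.02  0.09  2.76] | shift before [-0.01  0.07  2.76] | world d [-16.   55.9 -59. ]
[array([215., 228.]), array([301., 227.]), array([291., 127.]), array([221., 128.])]
```

View pics/w2.png

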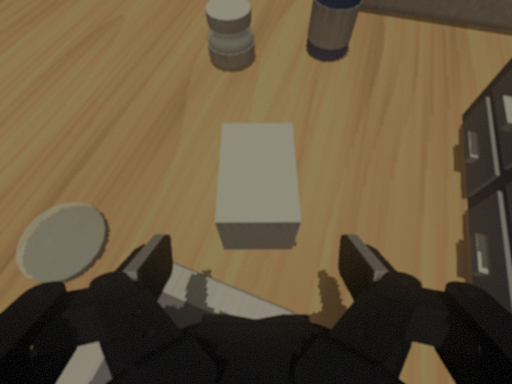

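The lying pot's top face is at (218,222), (300,222), (293,124) and (222,124), about 3 mm farther than predicted. I'll advance and grip near the floor end.

```bash
python3 -m crank '{"moves":[[0.07,0.05,0.7,0,0,0],[0,0,0.8,0,0,0],[0,0,0.8,0,0,0],[0,0,0.52,0,0,0],[0,0,0,0,0,0]]}' && python3 -m crank '{"moves":[[0,0,0,0,0,0],[0,0,0,0,0,0],[0,0,0,0,0,0],[0,0,0,0,0,0],[0,0,0,0,0,0],[0,0,0,0,0,0]]}' 0 60;  python3 -m crank '{"moves":[[0.5,0,-0.5,0,0,0],[0.8,0,-0.8,0,0,0],[0.8,0,-0.8,0,0,0],[0.8,0,-0.8,0,0,0],[0.8,0,-0.8,0,0,0],[0,0,0,0,0,0]]}'
```

```text
clock: 16.05
tool_pos: [612.6, 284.5, 19.7]
orientation: [[-0.215, 0.952, -0.219], [0.676, 0.307, 0.67], [0.705, -0.004, -0.709]]
ft_force: [-0.2, -0.2, -0.1]
opening: 85.1
gripper_force: 0.0
clock: 16.8
tool_pos: [615.3, 281.3, 20.9]
orientation: [[-0.215, 0.953, -0.214], [0.678, 0.303, 0.67], [0.703, -0.001, -0.711]]
ft_force: [1.4, -4.8, 6.3]
opening: 55.4
gripper_force: 63.8
clock: 17.55
tool_pos: [615.5, 283.7, 181.4]
orientation: [[-0.219, 0.952, -0.212], [0.676, 0.305, 0.67], [0.703, 0.003, -0.711]]
ft_force: [0.2, -0.1, -0.6]
opening: 55.8
gripper_force: 63.6
```

```bash
python3 -m crank '{"moves":[[0,0,0,0,-1,0],[0,0,0,0,-1,0],[0,0,0,0,-1,0],[0,0,0,0,-1,0],[0,0,0,0,-1,0],[0,0,0,0,-1,0],[0,0,0,0,-1,0],[0,0,0,0,-1,0],[0,0,0,0,-1,0],[0,0,0,0,-1,0],[0,0,0,0,-1,0],[0,0,0,0,-1,0],[0,0,0,0,-1,0],[0,0,0,0,-1,0],[0,0,0,0,-1,0],[0,0,0,0,-1,0],[0,0,0,0,-1,0],[0,0,0,0,-1,0],[0,0,0,0,0,0]]}'
python3 - <<'E'
from go import *
go((582,-73.6,140),86,-45)
# refine pads: dark pad masks in top & scene
for n in('top','scene'):
    im=cv2.imread('pics/%s0.png'%n[0]);C=cam(n);hsv=cv2.cvtColor(im,cv2.COLOR_BGR2HSV)
    pl=[(535.8,208.2,14),(666.3,201.2,14),(642.2,-150.3,14),(512.4,-140,14)]
    poly=np.array([proj(C,q) for q in pl]);mk=np.zeros(im.shape[:2],np.uint8);cv2.fillConvexPoly(mk,poly.round().astype(int),1);mk=cv2.erode(mk,np.ones((5,5)))
    v=hsv[...,2].astype(float);th=cv2.threshold(v[mk>0].astype(np.uint8),0,1,cv2.THRESH_OTSU)[0]
    m=((v<th)&(mk>0)).astype(np.uint8);m=cv2.morphologyEx(m,cv2.MORPH_CLOSE,np.ones((3,3)))
    for c in cv2.findContours(m,0,2)[0]:
        if cv2.contourArea(c)>150:
            b=cv2.boxPoints(cv2.minAreaRect(c));Q=np.array([ray(C,q,14) for q in b]);print(n,Q.mean(0).round(1),np.linalg.norm(Q-np.roll(Q,1,0),axis=1).round())
E
```

```text
clock: 19.92
tool_pos: [612.5, 285.2, 174.5]
orientation: [[-0.221, 0.951, 0.214], [0.668, 0.308, -0.678], [-0.711, -0.006, -0.704]]
ft_force: [0.2, -0.5, -1.0]
opening: 55.2
gripper_force: 63.6
turn units [3.06 0.07 3.14] | shift after turn [-7.67 -0.18  9.93] | shift before [-6.92 -4.8   9.3 ] | world d [ -31.4 -372.2  -47.9]
top [582.6 -79.8  14. ] [82. 81. 82. 81.]
top [589.7  29.8  14. ] [82. 83. 83. 82.]
top [597.6 139.7  14. ] [83. 83. 83. 83.]
scene [582.6 -79.7  14. ] [80. 85. 80. 82.]
scene [589.2  32.   14. ] [80. 86. 80. 83.]
scene [597.3 140.9  14. ] [84. 86. 84. 83.]
```

```bash
python3 -m crank '{"moves":[[-0.73,-0.44,0.745,0,0,0],[-0.73,-0.44,0.745,0,0,0],[-0.73,-0.44,0.745,0,0,0],[-0.73,-0.44,0.745,0,0,0],[-0.73,-0.44,0.745,0,0,0],[-0.73,-0.44,0.745,0,0,0],[-0.73,-0.44,0.745,0,0,0],[-0.73,-0.44,0.745,0,0,0],[-0.73,-0.44,0.745,0,0,0],[-0.73,-0.44,0.745,0,0,0],[-0.73,-0.44,0.745,0,0,0],[0,0,0,0.77,0,0.79],[0,0,0,0.77,0,0.79],[0,0,0,0.77,0,0.78],[0,0,0,0.75,0.07,0.78],[0,0,0,0,0,0]]}'
python3 - <<'E'
from go import *
go((583,-73.3,78),86,-45)
im=snap('scene','s2');snap('top','t2')
s=cv2.imread('pics/s2.png')[110:250,190:330];t=cv2.imread('pics/t2.png')[120:240,230:350]
cv2.imwrite('pics/m2.png',np.hstack([cv2.resize(s,(400,400)),cv2.resize(t,(400,400))]))
E
```

```text
clock: 21.92
tool_pos: [581.4, -90.1, 176.1]
orientation: [[0.057, 0.997, -0.049], [0.707, -0.075, -0.703], [-0.705, 0.006, -0.709]]
ft_force: [-0.7, 0.5, -1.1]
opening: 55.7
gripper_force: 64.0
turn units [ 0.   -0.04 -0.09] | shift after turn [2.71 0.01 2.55] | shift before [ 2.7  -0.01  2.55] | world d [   0.7    3.4 -111.5]
```

View pics/m2.png

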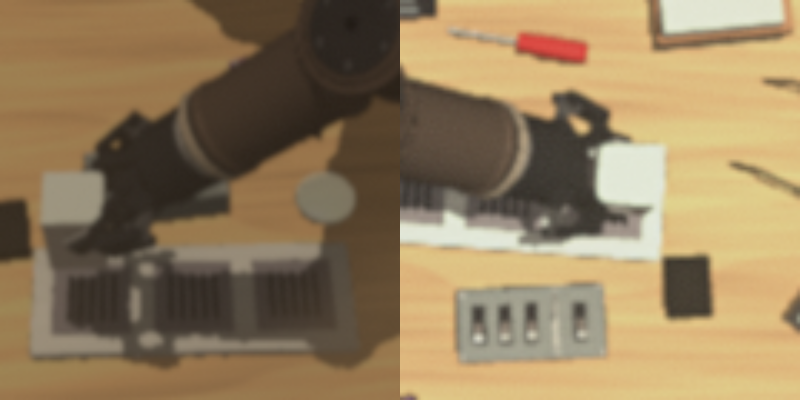

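The pot is inverted (solid floor up) over the right pad. I'll check its axis by casting rays to the top face, which is at about (289–309.5, 163.5–183) in the top view.

Run:
```python
from h import *
for n,f,pts in(('top','t2',[]),('scene','s2',[])):
    im=cv2.imread(f'pics/{f}.png');h=cv2.cvtColor(im,cv2.COLOR_BGR2HSV);C=cam(n)
    c=proj(C,(583,-80,215)).round().astype(int)
    m=((h[...,1]<75)&(h[...,2]>(200 if n=='top' else 125))).astype(np.uint8);w=np.zeros_like(m);w[c[1]-18:c[1]+18,c[0]-18:c[0]+18]=1
    cs=[k for k in cv2.findContours(m*w,0,2)[0] if cv2.contourArea(k)>60]
    for k in cs:
        b=cv2.boxPoints(cv2.minAreaRect(k));Q=np.array([ray(C,q,215) for q in b]);print(n,c,b.round().tolist(),Q.mean(0).round(1),np.linalg.norm(Q-np.roll(Q,1,0),axis=1).round())
```

```text
top [296 171] [[289.0, 163.0], [309.0, 163.0], [309.0, 188.0], [289.0, 188.0]] [569.6 -88.2 215. ] [79. 63. 79. 62.]
scene [216 180] [[205.0, 170.0], [225.0, 170.0], [225.0, 188.0], [205.0, 188.0]] [580.3 -83.6 215. ] [56. 53. 56. 52.]
```

```bash
python3 -m crank '{"moves":[[0.55,0,0.51,0,0,0],[0.55,0,0.51,0,0,0],[0.55,0,0.51,0,0,0],[0.55,0,0.51,0,0,0],[0.5,0,0.5,0,0,0],[0,0,0,0,0,0],[0,0,0,0,0,0]]}';python3 -m crank '{"moves":[[0.05,0,0.05,0,0,0],[0,0,0,0,0,0]]}'
```

```text
clock: 22.9
tool_pos: [581.8, -85.9, 65.0]
orientation: [[0.055, 0.997, -0.049], [0.706, -0.073, -0.705], [-0.707, 0.005, -0.708]]
ft_force: [-0.8, -0.6, -1.7]
opening: 55.1
gripper_force: 64.0
clock: 23.15
tool_pos: [581.8, -85.4, 62.8]
orientation: [[0.055, 0.997, -0.048], [0.706, -0.073, -0.704], [-0.706, 0.005, -0.708]]
ft_force: [0.2, -0.5, -1.9]
opening: 55.3
gripper_force: 64.0
```

```bash
python3 -m crank '{"moves":[[0.05,0,0.05,0,0,0],[0,0,0,0,0,0]]}';python3 -m crank '{"moves":[[0.04,0,0.04,0,0,0],[0,0,0,0,0,0]]}'
```

```text
clock: 23.4
tool_pos: [581.5, -85.4, 60.2]
orientation: [[0.054, 0.997, -0.049], [0.706, -0.073, -0.704], [-0.706, 0.004, -0.708]]
ft_force: [0.3, -0.2, -1.5]
opening: 55.6
gripper_force: 64.0
clock: 23.65
tool_pos: [581.7, -85.5, 58.9]
orientation: [[0.055, 0.997, -0.049], [0.706, -0.073, -0.705], [-0.706, 0.004, -0.708]]
ft_force: [-1.0, 2.0, 3.1]
opening: 55.4
gripper_force: 64.4
```

```bash
python3 -m crank '{"moves":[[0,0,0,0,0,0],[0,0,0,0,0,0],[0,0,0,0,0,0],[0,0,-0.3,0,0,0],[0,0,-0.7,0,0,0],[0,0,-1,0,0,0],[0,0,-1,0,0,0],[0,0,-1,0,0,0],[0,0,-1,0,0,0],[0,0,-1,0,0,0]]}' 85
python3 - <<'E'
from go import *
print(ctrl.get_state()['joints'].round())
go((455,-319,180),50,45); go((455,-319,220),50,0)
snap('scene','s3');snap('top','t3')
s=cv2.imread('pics/s3.png')[130:270,110:310];t=cv2.imread('pics/t3.png')[140:260,220:420]
cv2.imwrite('pics/m3.png',np.hstack([cv2.resize(s,(400,280)),cv2.resize(t,(400,280))]))
for n,f in(('top','t3'),('scene','s3')):
    im=cv2.imread(f'pics/{f}.png');h=cv2.cvtColor(im,cv2.COLOR_BGR2HSV);C=cam(n)
    print(n,proj(C,(582.6,-79.7,100)).round(1))
E
```

```text
clock: 24.9
tool_pos: [590.3, 42.5, 187.2]
orientation: [[0.054, 0.997, -0.048], [0.706, -0.073, -0.704], [-0.706, 0.004, -0.708]]
ft_force: [0.8, -0.9, 0.0]
opening: 85.3
gripper_force: 0.0
[-57.  45.  44.  93.  13.  70. -28.]
turn units [ 0.04 17.32  7.93] | shift after turn [-8.75  4.29 -7.77] | shift before [-8.01 -3.36  8.93] | world d [-126.6 -351.2  -20.6]
turn units [2.85 8.66 6.77] | shift after turn [-12.13   4.29  -0.46] | shift before [-9.08 -3.62  8.38] | world d [-135.3 -361.5   13.8]
top [293. 176.]
scene [219.6 200.8]
```

View pics/m3.png

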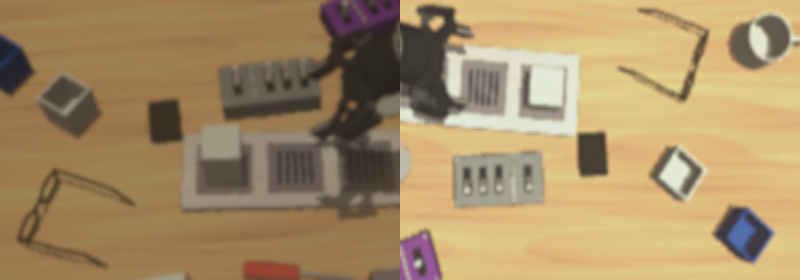

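The tall pot stands on the right pad: its top face is at (293,177) in the top view, against (293,176) expected. The middle pot hasn't moved, (144,182) in the scene view. I'll go to it, coming from the blue pot's side but high above that one.

```bash
python3 -m crank '{"moves":[[-0.78,-0.364,0.73,0,0,0],[-0.78,-0.364,0.73,0,0,0],[-0.78,-0.364,0.73,0,0,0],[-0.78,-0.364,0.73,0,0,0],[-0.78,-0.364,0.73,0,0,0],[-0.78,-0.364,0.73,0,0,0],[-0.78,-0.364,0.73,0,0,0],[-0.78,-0.364,0.73,0,0,0],[-0.78,-0.364,0.73,0,0,0],[-0.78,-0.364,0.73,0,0,0],[-0.78,-0.364,0.73,0,0,0],[-0.78,-0.364,0.73,0,0,0],[-0.78,-0.364,0.73,0,0,0]]}' && python3 -m crank '{"moves":[[0,0,0,0,0.962,0.44],[0,0,0,0,0.962,0.44],[0,0,0,0,0.962,0.44],[0,0,0,0,0.962,0.44],[0,0,0,0,0.962,0.44],[0,0,0,0,0.962,0.44],[0,0,0,0,0.962,0.44],[0,0,0,0,0.962,0.44],[0,0,0,0,0.962,0.44],[0,0,0,0,0.962,0.44],[0,0,0,0,0.962,0.44],[0,0,0,0,0.962,0.44],[0,0,0,0,0.962,0.44],[0,0,0,0,0.962,0.44],[0,0,0,0,0.962,0.44],[0,0,0,0,0.962,0.44],[0,0,0,0,0.962,0.44],[0,0,0,0,0.962,0.44],[0,0,0,0,0,0]]}'
python3 - <<'E'
from go import *
print(ctrl.get_state()['joints'].round())
R=Rt(50,45);go(np.array((455,-319,48))-100*R[:,2],50,45)
E
```

```text
clock: 26.62
tool_pos: [417.0, -364.6, 198.4]
orientation: [[0.055, 0.997, -0.049], [0.706, -0.074, -0.704], [-0.706, 0.004, -0.708]]
ft_force: [0.2, -0.7, 0.3]
opening: 85.0
gripper_force: 0.0
clock: 29.0
tool_pos: [416.5, -364.5, 197.0]
orientation: [[0.456, 0.764, 0.456], [0.541, -0.645, 0.54], [0.706, 0.0, -0.708]]
ft_force: [0.3, -0.2, 0.1]
opening: 85.0
gripper_force: 0.0
[ 45.  34.  23. 102. -52.  81.  53.]
turn units [ 0.03  0.01 -0.02] | shift after turn [-2.11  0.01  2.22] | shift before [-2.11  0.01  2.22] | world d [  1.7   1.6 -91.7]
```

```bash
python3 -m crank '{"moves":[[-0.7,0,0.74,0,0,0],[-0.7,0,0.74,0,0,0],[-0.71,0,0.74,0,0,0],[0,0,0,0,0,0]]}'
python3 - <<'E'
from go import *
go((455,-319,48),50,45)
snap('wrist','w4');C=cam('wrist')
print([proj(C,(455+30*1.414*np.cos(a),-319+30*1.414*np.sin(a),68)).round() for a in np.radians(5+90*np.arange(4))])
E
```

```text
clock: 29.5
tool_pos: [419.7, -360.6, 105.6]
orientation: [[0.453, 0.767, 0.453], [0.543, -0.641, 0.542], [0.707, 0.001, -0.708]]
ft_force: [-0.7, 0.5, -0.2]
opening: 85.2
gripper_force: 0.0
turn units [-0.01  0.01  0.02] | shift after turn [-0.07  0.01  3.28] | shift before [-0.07  0.01  3.28] | world d [ 43.9  51.9 -71. ]
[array([292., 160.]), array([219., 159.]), array([214., 227.]), array([297., 227.])]
```

View pics/w4.png

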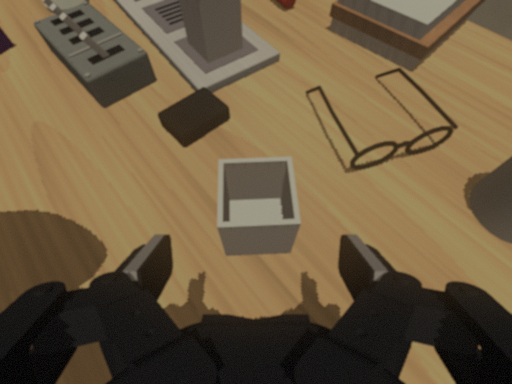

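The rim is at (219,160), (293,158), (299,223) and (217,225), on the prediction, and the pot is white. I'll advance, grip and lift.

```bash
python3 -m crank '{"moves":[[-0.06,0.01,0.8,0,0,0],[0,0,0.8,0,0,0],[0,0,0.8,0,0,0],[0,0,0.7,0,0,0],[0,0,0.18,0,0,0],[0,0,0,0,0,0]]}' && python3 -m crank '{"moves":[[0,0,0,0,0,0],[0,0,0,0,0,0],[0,0,0,0,0,0],[0,0,0,0,0,0],[0,0,0,0,0,0],[0,0,0,0,0,0]]}' 0 60 && python3 -m crank '{"moves":[[0.4,0,-0.4,0,0,0],[0.6,0,-0.6,0,0,0],[0.6,0,-0.6,0,0,0],[0.6,0,-0.6,0,0,0],[0,0,0,0,0,0]]}' && python3 -m crank '{"moves":[[0,0,0,0,-1,0],[0,0,0,0,-1,0],[0,0,0,0,-1,0],[0,0,0,0,-1,0],[0,0,0,0,-1,0],[0,0,0,0,-1,0],[0,0,0,0,-1,0],[0,0,0,0,-1,0],[0,0,0,0,-1,0],[0,0,0,0,-1,0],[0,0,0,0,-1,0],[0,0,0,0,-1,0],[0,0,0,0,-1,0],[0,0,0,0,-1,0],[0,0,0,0,-1,0],[0,0,0,0,-1,0],[0,0,0,0,-1,0],[0,0,0,0,-1,0],[0,0,0,0,0,0]]}'
```

```text
clock: 30.3
tool_pos: [464.3, -310.2, 36.0]
orientation: [[0.452, 0.766, 0.456], [0.544, -0.642, 0.54], [0.707, 0.003, -0.707]]
ft_force: [-0.5, 0.4, 0.4]
opening: 85.2
gripper_force: 0.0
clock: 31.05
tool_pos: [464.1, -311.0, 36.8]
orientation: [[0.452, 0.766, 0.457], [0.544, -0.643, 0.539], [0.707, 0.005, -0.707]]
ft_force: [-3.2, -2.2, 5.5]
opening: 59.4
gripper_force: 64.1
clock: 31.68
tool_pos: [464.6, -310.9, 131.8]
orientation: [[0.451, 0.766, 0.458], [0.546, -0.643, 0.538], [0.706, 0.008, -0.708]]
ft_force: [0.5, 0.7, -0.7]
opening: 60.0
gripper_force: 64.1
clock: 34.05
tool_pos: [464.7, -308.2, 127.4]
orientation: [[0.452, 0.768, -0.453], [0.542, -0.64, -0.545], [-0.708, 0.001, -0.706]]
ft_force: [0.4, 0.2, -0.5]
opening: 59.1
gripper_force: 64.0
```

```bash
python3 -m crank '{"moves":[[0.6,0,0.6,0,0,0],[0.6,0,0.6,0,0,0],[0.6,0,0.6,0,0,0],[0.5,0,0.5,0,0,0],[0.18,0,0.18,0,0,0],[0,0,0,0,0,0],[0,0,0,0,0,0]]}';python3 -m crank '{"moves":[[0.05,0,0.05,0,0,0],[0,0,0,0,0,0]]}';python3 -m crank '{"moves":[[0.04,0,0.04,0,0,0],[0,0,0,0,0,0]]}'
```

```text
clock: 34.92
tool_pos: [464.7, -310.4, 24.8]
orientation: [[0.457, 0.766, -0.452], [0.54, -0.642, -0.544], [-0.707, 0.005, -0.707]]
ft_force: [0.4, -0.0, -0.4]
opening: 59.7
gripper_force: 64.0
clock: 35.17
tool_pos: [464.5, -310.0, 22.1]
orientation: [[0.456, 0.766, -0.452], [0.54, -0.642, -0.544], [-0.707, 0.004, -0.707]]
ft_force: [-0.3, -0.6, -1.2]
opening: 59.4
gripper_force: 64.0
clock: 35.42
tool_pos: [464.3, -310.1, 20.2]
orientation: [[0.456, 0.766, -0.452], [0.54, -0.642, -0.544], [-0.707, 0.003, -0.707]]
ft_force: [0.7, 1.2, -1.3]
opening: 59.1
gripper_force: 64.0
```

```bash
python3 -m crank '{"moves":[[0.05,0,0.05,0,0,0],[0,0,0,0,0,0]]}'; python3 -m crank '{"moves":[[0.02,0,0.02,0,0,0],[0,0,0,0,0,0]]}'
```

```text
clock: 35.67
tool_pos: [464.4, -310.1, 19.7]
orientation: [[0.456, 0.766, -0.453], [0.539, -0.643, -0.544], [-0.708, 0.004, -0.706]]
ft_force: [-0.4, 8.8, 13.9]
opening: 59.5
gripper_force: 63.8
clock: 35.92
tool_pos: [464.4, -310.2, 19.6]
orientation: [[0.456, 0.766, -0.453], [0.539, -0.643, -0.544], [-0.708, 0.004, -0.706]]
ft_force: [-1.2, 12.8, 23.1]
opening: 59.6
gripper_force: 63.9
```

```bash
python3 -m crank '{"moves":[[0,0,0,0,0,0],[0,0,0,0,0,0],[0,0,0,0,0,0],[0,0,-0.3,0,0,0],[0,0,-0.7,0,0,0],[0,0,-1,0,0,0],[0,0,-1,0,0,0],[0,0,-1,0,0,0]]}' 85; python3 -m crank '{"moves":[[0,0,0,0,1,0],[0,0,0,0,1,0],[0,0,0,0,1,0],[0,0,0,0,1,0],[0,0,0,0,1,0],[0,0,0,0,1,0],[0,0,0,0,1,0],[0,0,0,0,1,0],[0,0,0,0,1,0],[0,0,0,0,1,0],[0,0,0,0,1,0],[0,0,0,0,1,0],[0,0,0,0,1,0],[0,0,0,0,1,0],[0,0,0,0,1,0],[0,0,0,0,1,0],[0,0,0,0,1,0],[0,0,0,0,1,0],[0,0,0,0,0,0]]}'
python3 - <<'E'
from go import *
go((455,-321.4,31),50,45)
E
```

```text
clock: 36.92
tool_pos: [519.3, -244.0, 103.2]
orientation: [[0.456, 0.767, -0.452], [0.54, -0.642, -0.544], [-0.707, 0.004, -0.707]]
ft_force: [0.4, -0.3, -1.2]
opening: 85.2
gripper_force: 0.0
clock: 39.3
tool_pos: [517.5, -246.5, 101.2]
orientation: [[0.455, 0.764, 0.456], [0.542, -0.645, 0.539], [0.706, 0.002, -0.708]]
ft_force: [-0.0, -0.4, 0.4]
opening: 85.4
gripper_force: 0.0
turn units [ 0.03  0.01 -0.01] | shift after turn [-3.95  0.01 -0.01] | shift before [-3.95  0.01 -0.01] | world d [-53.8 -64.6 -83.7]
```

```bash
python3 -m crank '{"moves":[[-0.4,0,-1,0,0,0],[-0.8,0,-1,0,0,0],[-0.9,0,-1,0,0,0],[-0.9,0,0,0,0,0],[-0.95,0,0,0,0,0],[0,0,0,0,0,0]]}'
python3 - <<'E'
from go import *
go((455,-321.4,31),50,45)
im=snap('wrist','w5')
C=cam('wrist'); e=np.array([.643,.766,0]);n=np.array([.766,-.643,0]);F=np.array([441,-338.3,0])
print([proj(C,F+a*n+b*e+[0,0,60]).round() for a,b in((-30,0),(30,0),(30,68),(-30,68))])
E
```

```text
clock: 40.05
tool_pos: [423.4, -358.4, 81.3]
orientation: [[0.455, 0.766, 0.455], [0.544, -0.643, 0.539], [0.705, 0.002, -0.709]]
ft_force: [-0.2, 1.0, -0.1]
opening: 85.3
gripper_force: 0.0
turn units [0.02 0.03 0.01] | shift after turn [-0.04  0.01  2.97] | shift before [-0.03  0.01  2.97] | world d [ 40.2  47.3 -63.8]
[array([212., 216.]), array([301., 217.]), array([294., 138.]), array([219., 138.])]
```

View pics/w5.png

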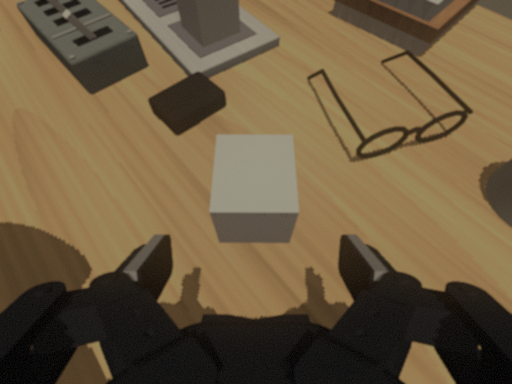

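The lying pot's top face is at (211,210), (298,211), (294,134) and (216,134), about 3 mm farther along. I'll grip it.

```bash
python3 -m crank '{"moves":[[0.03,0,0.8,0,0,0],[0,0,0.8,0,0,0],[0,0,0.8,0,0,0],[0,0,0.64,0,0,0],[0,0,0,0,0,0]]}' && python3 -m crank '{"moves":[[0,0,0,0,0,0],[0,0,0,0,0,0],[0,0,0,0,0,0],[0,0,0,0,0,0],[0,0,0,0,0,0],[0,0,0,0,0,0]]}' 0 60;  python3 -m crank '{"moves":[[0.5,0,-0.5,0,0,0],[0.8,0,-0.8,0,0,0],[0.8,0,-0.8,0,0,0],[0.8,0,-0.8,0,0,0],[0.8,0,-0.8,0,0,0],[0,0,0,0,0,0]]}' && python3 -m crank '{"moves":[[0,0,0,0,-1,0],[0,0,0,0,-1,0],[0,0,0,0,-1,0],[0,0,0,0,-1,0],[0,0,0,0,-1,0],[0,0,0,0,-1,0],[0,0,0,0,-1,0],[0,0,0,0,-1,0],[0,0,0,0,-1,0],[0,0,0,0,-1,0],[0,0,0,0,-1,0],[0,0,0,0,-1,0],[0,0,0,0,-1,0],[0,0,0,0,-1,0],[0,0,0,0,-1,0],[0,0,0,0,-1,0],[0,0,0,0,-1,0],[0,0,0,0,-1,0],[0,0,0,0,0,0]]}'
```

```text
clock: 40.72
tool_pos: [466.7, -306.2, 17.7]
orientation: [[0.451, 0.768, 0.455], [0.543, -0.641, 0.543], [0.708, 0.002, -0.706]]
ft_force: [0.5, 0.8, 0.7]
opening: 85.2
gripper_force: 0.0
clock: 41.48
tool_pos: [465.7, -309.4, 18.7]
orientation: [[0.453, 0.766, 0.457], [0.544, -0.643, 0.539], [0.707, 0.005, -0.708]]
ft_force: [-3.1, -3.4, 6.1]
opening: 59.2
gripper_force: 64.8
clock: 42.22
tool_pos: [466.2, -308.6, 178.6]
orientation: [[0.45, 0.766, 0.458], [0.546, -0.642, 0.538], [0.706, 0.009, -0.708]]
ft_force: [-0.4, 0.3, -1.0]
opening: 59.7
gripper_force: 64.6
clock: 44.6
tool_pos: [466.1, -305.9, 173.3]
orientation: [[0.452, 0.768, -0.453], [0.542, -0.64, -0.544], [-0.708, 0.001, -0.706]]
ft_force: [-1.7, 0.4, 0.1]
opening: 59.3
gripper_force: 64.6
```

Run:
```python
from go import *
go((589.7,33.2,210),86,-45)
```

```text
turn units [-5.06  0.02 -5.06] | shift after turn [ 7.31  3.32 -8.41] | shift before [ 7.19 -3.81 -8.31] | world d [122.7 325.7  23.2]
```

```bash
python3 -m crank '{"moves":[[0.6,-0.318,-0.693,0,0,0],[0.6,-0.318,-0.693,0,0,0],[0.6,-0.318,-0.693,0,0,0],[0.6,-0.318,-0.693,0,0,0],[0.6,-0.318,-0.693,0,0,0],[0.6,-0.318,-0.693,0,0,0],[0.6,-0.318,-0.693,0,0,0],[0.6,-0.318,-0.693,0,0,0],[0.6,-0.318,-0.693,0,0,0],[0.6,-0.318,-0.693,0,0,0],[0.6,-0.318,-0.693,0,0,0],[0.6,-0.318,-0.693,0,0,0],[0,0,0,-0.84,0,-0.84],[0,0,0,-0.84,0,-0.84],[0,0,0,-0.84,0,-0.84],[0,0,0,-0.84,0,-0.84],[0,0,0,-0.84,0,-0.84],[0,0,0,-0.84,0,-0.84],[0,0,0,0,0,0]]}'
python3 - <<'E'
from go import *
go((589.7,33.2,63),86,-45)
C=cam('scene');im=snap('scene','s6');h=cv2.cvtColor(im,cv2.COLOR_RGB2HSV)
s=ctrl.get_state();g=s['tool_pos']-19*s['orientation'][:,2];ax=g-[0.2,2.2,0];z=g[2]+21.6
c=proj(C,(ax[0],ax[1],z)).round().astype(int);print('expect',ax.round(1),c)
m=((h[...,1]<75)&(h[...,2]>125)).astype(np.uint8);w=np.zeros_like(m);w[c[1]-22:c[1]+22,c[0]-22:c[0]+22]=1
for k in cv2.findContours(m*w,0,2)[0]:
    if cv2.contourArea(k)>60:
        b=cv2.boxPoints(cv2.minAreaRect(k));Q=np.array([ray(C,q,z) for q in b]);print(b.round().tolist(),Q.mean(0).round(1),np.linalg.norm(Q-np.roll(Q,1,0),axis=1).round())
E
```

```text
clock: 46.98
tool_pos: [588.1, 17.8, 198.9]
orientation: [[0.056, 0.997, -0.052], [0.705, -0.076, -0.705], [-0.707, 0.002, -0.707]]
ft_force: [0.4, 0.1, -1.1]
opening: 59.2
gripper_force: 64.9
turn units [-0.03 -0.01 -0.07] | shift after turn [3.57 0.02 3.47] | shift before [3.56 0.   3.47] | world d [   0.6    1.9 -149.3]
expect [589.4  28.8 212.4] [258 175]
[[247.0, 164.0], [269.0, 164.0], [269.0, 183.0], [247.0, 183.0]] [585.6  29.2 234. ] [59. 58. 59. 56.]
```

Measured axis (585.6, 29.2) against (589.4, 28.8) expected, so they agree. Descending.

```bash
python3 -m crank '{"moves":[[0.65,0,0.63,0,0,0],[0.65,0,0.63,0,0,0],[0.65,0,0.63,0,0,0],[0.65,0,0.63,0,0,0],[0.6,0,0.6,0,0,0],[0.36,0,0.36,0,0,0],[0,0,0,0,0,0],[0,0,0,0,0,0]]}';python3 -m crank '{"moves":[[0.05,0,0.05,0,0,0],[0,0,0,0,0,0]]}';python3 -m crank '{"moves":[[0.03,0,0.03,0,0,0],[0,0,0,0,0,0]]}'
```

```text
clock: 48.02
tool_pos: [590.3, 19.2, 49.8]
orientation: [[0.056, 0.997, -0.051], [0.703, -0.076, -0.707], [-0.709, 0.004, -0.706]]
ft_force: [0.1, 1.0, -1.4]
opening: 59.4
gripper_force: 64.9
clock: 48.28
tool_pos: [590.0, 19.6, 47.2]
orientation: [[0.056, 0.997, -0.051], [0.704, -0.075, -0.706], [-0.708, 0.003, -0.706]]
ft_force: [0.1, 0.2, -2.0]
opening: 59.4
gripper_force: 64.9
clock: 48.52
tool_pos: [589.7, 19.4, 45.6]
orientation: [[0.055, 0.997, -0.051], [0.703, -0.075, -0.707], [-0.709, 0.003, -0.706]]
ft_force: [0.2, -0.3, -1.0]
opening: 59.0
gripper_force: 64.9
```

```bash
python3 -m crank '{"moves":[[0.03,0,0.03,0,0,0],[0,0,0,0,0,0]]}';python3 -m crank '{"moves":[[0.02,0,0.02,0,0,0],[0,0,0,0,0,0]]}'
```

```text
clock: 48.78
tool_pos: [589.8, 19.3, 45.0]
orientation: [[0.055, 0.997, -0.052], [0.703, -0.076, -0.707], [-0.709, 0.003, -0.705]]
ft_force: [-1.5, 2.4, 6.0]
opening: 59.3
gripper_force: 65.6
clock: 49.02
tool_pos: [589.9, 19.3, 45.0]
orientation: [[0.056, 0.997, -0.052], [0.703, -0.076, -0.708], [-0.709, 0.003, -0.705]]
ft_force: [-3.2, 5.6, 13.5]
opening: 59.4
gripper_force: 66.4
```

```bash
python3 -m crank '{"moves":[[0,0,0,0,0,0],[0,0,0,0,0,0],[0,0,0,0,0,0],[0,0,-0.3,0,0,0],[0,0,-0.7,0,0,0],[0,0,-1,0,0,0],[0,0,-1,0,0,0],[0,0,-1,0,0,0],[0,0,-1,0,0,0],[0,0,-1,0,0,0],[0,0,-0.3,0,0,0],[0,0,0,0,0,0]]}' 85
python3 - <<'E'
from go import *
go((380,120,200),93,0,off=0)
snap('scene','s7');snap('top','t7')
s=cv2.imread('pics/s7.png')[140:250,190:330];t=cv2.imread('pics/t7.png')[145:235,215:330]
cv2.imwrite('pics/m7.png',np.hstack([cv2.resize(s,(400,314)),cv2.resize(t,(400,314))]))
for n in('top','scene'):
    print(n,[proj(cam(n),q).round(1) for q in((582.6,-79.7,100),(589.5,31,82))])
E
```

```text
clock: 50.52
tool_pos: [599.5, 153.0, 176.8]
orientation: [[0.055, 0.997, -0.051], [0.704, -0.075, -0.707], [-0.709, 0.003, -0.706]]
ft_force: [0.0, 0.1, 0.3]
opening: 85.1
gripper_force: 0.0
turn units [-0.54  9.01 -1.4 ] | shift after turn [-0.72 -7.36 -0.77] | shift before [-1.73 -7.21  0.61] | world d [-219.5  -33.    23.2]
top [array([293., 176.]), array([260.9, 174.6])]
scene [array([219.6, 200.8]), array([257.6, 202.9])]
```

View pics/m7.png

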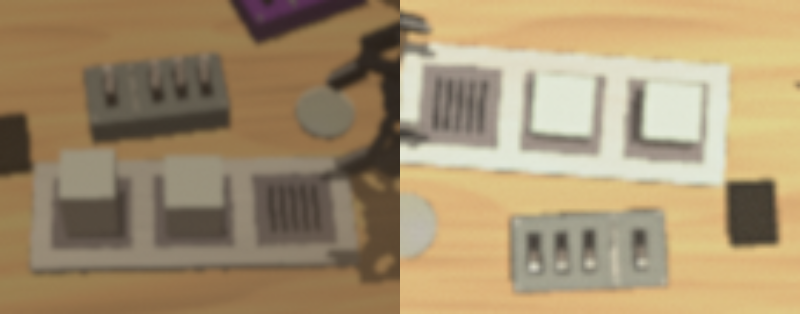

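Both pots sit centred: middle face at (261.6,175.1) against (260.9,174.6) expected, tall face at (292.6,177.1) against (293,176). I'll take lever tips from both views while moving towards the bank.

```bash
python3 -m crank '{"moves":[[-0.17,-0.72,0.06,0,0,0],[-0.17,-0.72,0.06,0,0,0],[-0.17,-0.72,0.06,0,0,0],[-0.17,-0.72,0.06,0,0,0],[-0.17,-0.72,0.06,0,0,0],[-0.17,-0.72,0.06,0,0,0],[-0.17,-0.72,0.06,0,0,0],[-0.17,-0.72,0.06,0,0,0],[-0.17,-0.72,0.06,0,0,0],[-0.17,-0.72,0.06,0,0,0],[0,0,0,-0.05,0.9,-0.14],[0,0,0,-0.05,0.9,-0.14],[0,0,0,-0.05,0.9,-0.14],[0,0,0,-0.05,0.9,-0.14],[0,0,0,-0.05,0.9,-0.14],[0,0,0,-0.05,0.9,-0.14],[0,0,0,-0.05,0.9,-0.14],[0,0,0,-0.05,0.9,-0.14],[0,0,0,-0.05,0.9,-0.14],[0,0,0,-0.05,0.9,-0.14]]}' 0 40
python3 - <<'E'
from go import *
T=cam('top');S=cam('scene')
t=[(533,267),(560,265),(588,263),(640,261)];s=[(206,60),(181,64),(157,66),(108,72)]
for a,b in zip(t,s):
    print(ray(T,((a[0]-400)*.2875+215,a[1]*.2866+145),73).round(1),ray(S,(b[0]*.35+190,b[1]*.35+140),73).round(1))
th=np.radians(3);B=lambda x,y,z:np.array([443.8+x*np.cos(th)-y*np.sin(th),2.8+x*np.sin(th)+y*np.cos(th),z])
for y in(56,28,0,-52):print(B(-14,y,73).round(1))
E
```

```text
clock: 53.12
tool_pos: [379.7, 119.6, 199.2]
orientation: [[-0.049, 0.999, -0.004], [0.999, 0.05, 0.001], [0.001, -0.004, -1.0]]
ft_force: [-0.4, 0.1, -0.3]
opening: -0.0
gripper_force: 0.0
[425.6  57.2  73. ] [433.9  61.5  73. ]
[427.8  30.1  73. ] [436.9  33.1  73. ]
[429.9   2.1  73. ] [437.2   6.1  73. ]
[432.1 -50.   73. ] [440.5 -48.7  73. ]
[426.9  58.   73. ]
[428.4  30.   73. ]
[429.8   2.1  73. ]
[432.5 -49.9  73. ]
```

Top-view tips match the bank model (centre 443.8, 2.8, yaw 3°) within 2 mm. I'll go behind switch 2.

```bash
cat > bk.py <<'E'
from go import *
th=np.radians(3);B=lambda x,y,z:np.array([444.3+x*np.cos(th)-y*np.sin(th),3.3+x*np.sin(th)+y*np.cos(th),z])
E
python3 - <<'E'
from bk import *
go(B(-70,28,110),93,0,off=0);go(B(-70,28,62),93,0,off=0)
E
```

```text
turn units [-0.05 -0.01 -0.03] | shift after turn [-3.05 -0.39  2.97] | shift before [-3.06 -0.37  2.97] | world d [ -6.8 -92.  -89.2]
turn units [-0.05 -0.01 -0.03] | shift after turn [-3.05 -0.39  4.57] | shift before [-3.06 -0.36  4.57] | world d [  -6.8  -92.  -137.2]
```

```bash
python3 -m crank '{"moves":[[-0.76,-0.1,0.6,0,0,0],[-0.76,-0.1,0.6,0,0,0],[-0.76,-0.1,0.6,0,0,0],[-0.76,-0.07,0.6,0,0,0],[0,0,0.6,0,0,0],[0,0,0.8,0,0,0],[0,0,0.75,0,0,0],[0,0,0,0,0,0]]}'; python3 -m crank '{"moves":[[0,0.4,0,0,0,0],[0,0.4,0,0,0,0],[0,0.3,0,0,0,0],[0,0.25,0,0,0,0],[0,0.2,0,0,0,0],[0,0,0,0,0,0]]}'
python3 - <<'E'
from bk import *
go(B(0,28,62),93,0,off=0)
C=cam('wrist');im=snap('wrist','w8');snap('top','t8')
t=cv2.imread('pics/t8.png')[195:235,240:300]
cv2.imwrite('pics/m8.png',np.hstack([cv2.resize(cv2.imread('pics/w8.png'),(400,300)),cv2.resize(t,(400,300))]))
E
```

```text
clock: 54.12
tool_pos: [371.5, 27.6, 62.2]
orientation: [[-0.049, 0.999, -0.008], [0.999, 0.049, -0.003], [-0.003, -0.008, -1.0]]
ft_force: [-1.0, -0.6, 0.5]
opening: -0.2
gripper_force: 0.0
clock: 54.88
tool_pos: [420.3, 31.2, 63.1]
orientation: [[-0.051, 0.999, -0.003], [0.999, 0.051, -0.001], [-0.001, -0.003, -1.0]]
ft_force: [0.1, 0.0, -0.0]
opening: 0.1
gripper_force: 0.0
turn units [-0.04  0.01 -0.02] | shift after turn [-0.04  0.75  0.04] | shift before [-0.04  0.75  0.04] | world d [22.5  0.  -1.1]
```

View pics/m8.png

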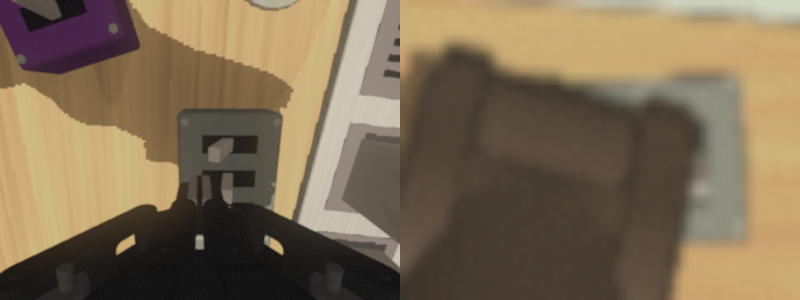

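Wrist view: lever 1 at (220,150) is off. Lever 2 at (227,183) touches the finger front and is nearly upright. I'll push on a little.

```bash
python3 -m crank '{"moves":[[0,0.25,0,0,0,0],[0,0.2,0,0,0,0],[0,0,0,0,0,0]]}'; python3 -m crank '{"moves":[[0,-0.5,0,0,0,0],[0,-0.9,0,0,0,0],[0,-0.7,0,0,0,0],[0,0,0,0,0,0]]}'
python3 - <<'E'
from bk import *
go(B(-66,0,62),93,0,off=0)
im=snap('wrist','w9')
cv2.imwrite('pics/w9c.png',cv2.resize(cv2.imread('pics/w9.png')[100:290,180:420],(480,380)))
E
```

```text
clock: 55.35
tool_pos: [434.1, 31.9, 63.1]
orientation: [[-0.051, 0.999, -0.003], [0.999, 0.051, -0.001], [-0.001, -0.003, -1.0]]
ft_force: [0.6, -0.1, 0.3]
opening: 0.1
gripper_force: 0.0
clock: 55.85
tool_pos: [367.5, 28.6, 63.2]
orientation: [[-0.051, 0.999, -0.006], [0.999, 0.051, -0.001], [-0.0, -0.006, -1.0]]
ft_force: [0.5, 0.4, -0.0]
opening: -0.1
gripper_force: 0.0
turn units [-0.07  0.   -0.02] | shift after turn [-0.98  0.31  0.04] | shift before [-0.98  0.31  0.04] | world d [ 10.9 -28.8  -1.2]
```

View pics/w9c.png

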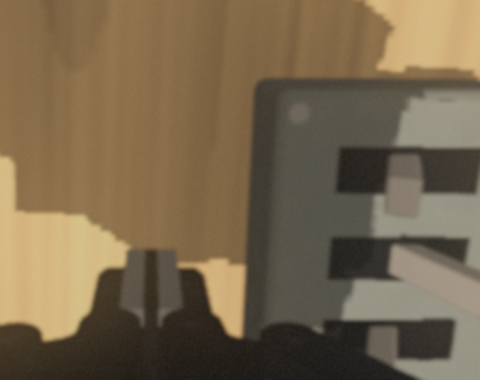

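Lever 2 leans right (on) at crop (430,270); lever 1 at (404,185) and lever 3 are still off. Now lever 3 the same way. That was my last picture, so I'll check the rest numerically.

```bash
python3 -m crank '{"moves":[[-0.5,0,0,0,0,0],[-0.48,0,0,0,0,0],[0,0.31,0,0,0,0],[0,0,0,0,0,0]]}'; python3 -m crank '{"moves":[[0,0.4,0,0,0,0],[0,0.4,0,0,0,0],[0,0.4,0,0,0,0],[0,0.3,0,0,0,0],[0,0.25,0,0,0,0],[0,0.16,0,0,0,0],[0,0,0,0,0,0]]}'; python3 -m crank '{"moves":[[0,-0.5,0,0,0,0],[0,-0.9,0,0,0,0],[0,-0.7,0,0,0,0],[0.5,0,-0.9,0,0,0],[0,-0.9,-1,0,0,0],[0,-0.9,-1,0,0,0],[0,-0.9,-1,0,0,0],[0,-0.9,-1,0,0,0],[0,0,0,0,0,0]]}'
python3 - <<'E'
from bk import *
T=cam('top');g=snap('top','t10').astype(int)
print(ctrl.get_state()['tool_pos'])
# brightness sampled along the slot, bank x from -24 to 24, at lever plane
for n,y in((1,56),(2,28),(3,0),('fan',-52)):
    for z in (73,): print(n,[int(g[tuple(proj(T,B(x,y,z)).round().astype(int)[::-1])].mean()) for x in range(-26,27,4)])
for n,y in((1,56),(2,28),(3,0),('fan',-52)):
    off=proj(T,B(-14,y,73));on=proj(T,B(14,y,73));print(n,off.round(1),on.round(1))
x0,y0=proj(T,B(0,56,60)).astype(int)
print(g.mean(2)[206:228,248:292].astype(int))
E
```

```text
clock: 56.4
tool_pos: [382.8, 0.3, 63.4]
orientation: [[-0.051, 0.999, -0.002], [0.999, 0.051, -0.001], [-0.001, -0.002, -1.0]]
ft_force: [0.4, 1.1, -0.1]
opening: -0.1
gripper_force: 0.0
clock: 57.28
tool_pos: [438.6, 2.7, 63.1]
orientation: [[-0.051, 0.999, -0.004], [0.999, 0.051, -0.001], [-0.001, -0.004, -1.0]]
ft_force: [-1.2, 0.1, -1.1]
opening: -0.4
gripper_force: 0.0
clock: 58.4
tool_pos: [265.8, 9.4, 211.3]
orientation: [[-0.053, 0.999, -0.001], [0.999, 0.053, 0.004], [0.004, -0.001, -1.0]]
ft_force: [0.2, 1.0, -0.3]
opening: 0.0
gripper_force: 0.0
[266.54112773   9.49366149 210.64487607]
1 [125, 117, 153, 180, 155, 119, 109, 72, 59, 54, 67, 76, 108, 130]
2 [132, 105, 70, 54, 56, 75, 104, 120, 128, 153, 143, 109, 126, 132]
3 [132, 118, 59, 53, 55, 66, 100, 119, 124, 156, 148, 101, 112, 130]
fan [129, 111, 131, 162, 117, 109, 104, 89, 63, 59, 58, 105, 131, 135]
1 [252.9 221. ] [252.5 213. ]
2 [260.9 220.6] [260.5 212.6]
3 [268.9 220.3] [268.5 212.2]
fan [283.8 219.5] [283.4 211.5]
[[139 138 141 142 142 143 142 136 128 128 130 131 124 109 108 114 116 116
  117 117 118 119 119 
[... 3230 characters left out ...]
9 131 132 135 132 131 132 130 132 135 134
  134 135 133 132 131 134 135 132 133 134 146 147 140 134 132 134 134 135
  134 133 135 135 132 132 138 134]
 [127 134 133 133 133 133 135 135 135 134 133 133 134 134 134 136 136 136
  135 134 136 134 134 135 135 132 133 133 143 150 139 133 132 133 133 131
  132 133 135 136 133 134 142 140]
 [136 138 134 133 133 133 132 133 133 131 133 132 131 131 134 132 133 134
  133 134 132 132 133 135 131 128 129 128 135 140 136 130 129 129 127 129
  129 130 130 132 129 129 138 133]
 [139 137 131 127 128 127 128 128 128 127 131 128 129 128 129 128 126 128
  129 129 127 125 127 128 128 126 122 120 121 126 129 127 124 126 137 139
  137 137 138 137 137 136 137 137]]
```

Readout: levers 1 off, 2 on, 3 on, fan off. I'll recheck that the pots haven't been knocked before the fan.

```bash
cat > chk.py <<'E'
from bk import *
def chk(f):
    im=snap('top',f);T=cam('top');h=cv2.cvtColor(im,cv2.COLOR_RGB2HSV);old=cv2.cvtColor(cv2.imread('pics/t7.png'),cv2.COLOR_BGR2RGB)
    for n,(x,y,z) in(('tall',(582.6,-79.7,100)),('mid',(589.5,31,82))):
        c=proj(T,(x,y,z)).round().astype(int);s=np.s_[c[1]-16:c[1]+17,c[0]-16:c[0]+17]
        print(n,'mean diff to t7',np.abs(im[s].astype(int)-old[s]).mean().round(1))
    g=im.astype(int).mean(2)
    for n,y in((1,56),(2,28),(3,0),('fan',-52)): print(n,[int(g[tuple(proj(T,B(x,y,73)).round().astype(int)[::-1])]) for x in(-14,14)])
E
python3 - <<'E'
from chk import *
chk('t11'); go(B(-62,-52,100),93,0,off=0); go(B(-62,-52,62),93,0,off=0)
E
```

```text
tall mean diff to t7 25.9
mid mean diff to t7 26.3
1 [182, 65]
2 [57, 144]
3 [54, 147]
fan [163, 57]
turn units [-0.03 -0.01 -0.01] | shift after turn [-2.24  3.83  3.67] | shift before [-2.25  3.84  3.66] | world d [ 118.3  -61.2 -110.2]
turn units [-0.03 -0.01 -0.01] | shift after turn [-2.24  3.83  4.94] | shift before [-2.25  3.85  4.93] | world d [ 118.3  -61.2 -148.2]
```

Run:
```python
from bk import *
T=cam('top')
for f in('t7','t11'):
    g=cv2.imread(f'pics/{f}.png',0)
    for n,(x,y,z),w in(('tall',(582.6,-79.7,100),56),('mid',(589.5,31,82),60)):
        c=proj(T,(x,y,z));P=proj(T,(x,y,14));m=np.zeros_like(g);q=np.array([proj(T,(x+a,y+b,14)) for a,b in((-42,-42),(-42,42),(42,42),(42,-42))]).round().astype(int);cv2.fillConvexPoly(m,q,1)
        v=g[m>0];th=cv2.threshold(v,0,1,cv2.THRESH_OTSU)[0];b=((g>th)&(m>0)).astype(np.uint8)
        k,l,st,ce=cv2.connectedComponentsWithStats(b);i=l[int(round(c[1])),int(round(c[0]))];print(f,n,th,st[i].tolist(),ray(T,ce[i],z).round(1),'mean',v.mean().round())
```

```text
t7 tall 177.0 [285, 168, 18, 23, 293] [581.5 -81.  100. ] mean 185.0
t7 mid 185.0 [253, 166, 20, 18, 302] [590.9  28.1  82. ] mean 193.0
t11 tall 155.0 [285, 168, 18, 18, 282] [582.6 -80.1 100. ] mean 161.0
t11 mid 163.0 [253, 166, 20, 18, 301] [591.   28.2  82. ] mean 169.0
```

Both pots are unmoved; only the shadow changed. Now the fan.

```bash
python3 -m crank '{"moves":[[-0.56,0.9,0.6,0,0,0],[-0.56,0.9,0.6,0,0,0],[-0.56,0.9,0.8,0,0,0],[-0.57,0.9,0.8,0,0,0],[0,0,0.8,0,0,0],[0,0,0.8,0,0,0],[0,0,0.5,0,0,0],[0,0,0,0,0,0]]}'
python3 - <<'E'
from bk import *
go(B(-7,-52,62),93,0,off=0)
E
```

```text
clock: 59.5
tool_pos: [367.7, -47.4, 67.7]
orientation: [[-0.05, 0.999, -0.014], [0.999, 0.05, -0.0], [0.001, -0.014, -1.0]]
ft_force: [-1.1, 0.1, 0.3]
opening: 0.0
gripper_force: 0.0
turn units [-0.16 -0.01 -0.03] | shift after turn [-0.18  2.41  0.19] | shift before [-0.17  2.41  0.16] | world d [72.4 -1.6 -5.7]
```

```bash
python3 -m crank '{"moves":[[-0.17,0.4,0.16,0,0,0],[0,0.4,0,0,0,0],[0,0.4,0,0,0,0],[0,0.4,0,0,0,0],[0,0.35,0,0,0,0],[0,0.3,0,0,0,0],[0,0.16,0,0,0,0],[0,0,0,0,0,0]]}'; python3 -m crank '{"moves":[[0,-0.5,0,0,0,0],[0,-0.9,0,0,0,0],[0,-0.8,0,0,0,0],[0,0,-0.9,0,0,0],[0,-0.9,-1,0,0,0],[0,-0.9,-1,0,0,0],[0,-0.9,-1,0,0,0],[0,-0.9,-1,0,0,0],[0,0,0,0,0,0]]}'
python3 - <<'E'
from chk import *
chk('t12')
T=cam('top');a,b=cv2.imread('pics/t12.png',0),cv2.imread('pics/t11.png',0)
for (x,y,z) in((582.6,-79.7,100),(589.5,31,82)):
    c=proj(T,(x,y,z)).round().astype(int);s=np.s_[c[1]-14:c[1]+15,c[0]-14:c[0]+15];print(cv2.phaseCorrelate(np.float32(b[s]),np.float32(a[s])))
E
```

```text
clock: 60.5
tool_pos: [441.8, -47.3, 63.9]
orientation: [[-0.051, 0.999, -0.009], [0.999, 0.051, 0.004], [0.004, -0.009, -1.0]]
ft_force: [-0.8, 0.0, -1.0]
opening: 0.1
gripper_force: 0.0
clock: 61.62
tool_pos: [280.0, -46.6, 196.9]
orientation: [[-0.062, 0.998, -0.019], [0.998, 0.063, 0.027], [0.028, -0.018, -0.999]]
ft_force: [0.5, 0.5, 1.1]
opening: -0.1
gripper_force: 0.0
tall mean diff to t7 23.8
mid mean diff to t7 24.2
1 [184, 64]
2 [57, 145]
3 [57, 150]
fan [55, 149]
((0.022392419416828346, 0.02249735909890127), 0.9950438859727647)
((-0.008721128494846297, -0.056698442359067514), 1.002453685204188)
```

The fan is on, levers 1/2/3 read off/on/on, the pots haven't moved and the arm is clear. Handing in.

```bash
python3 -m crank '{"moves":[[0,0,0,0,0,0],[0,0,0,0,0,0]]}' >/dev/null; python3 -c "
from rig import ctrl
print(ctrl.sign_off())"
```

```text
the job is handed in; nothing more can be done
None
```

I handed the job in at about 62 s with the middle and tall pots mouth down on the middle and right pads and the left pad empty (no short pot today); switches 1/2/3 read off/on/on, the fan was switched on last, and the sign-off returned no verdict.

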